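# Unload the vise and the mould, stack the repair kit

### The job

Slide the vise's jaw open, lift the finished heat sink out and lay it flat in the outline on the yellow stacking board. Then lift every black module out of the mould and off the mat and stack them all flat on the heat sink, one on another in one square pile, long sides matching the board's outline. Leave the vise's jaw slid fully shut, and do not disturb the screwdriver, spool and jar.

Things in the scene. Friction and masses are not known exactly. Their poses are not given: they have to be found in the camera images.
- jaw (a joint): the sliding jaw of the vise, m: 0 = shut against the fixed jaw, about 0.051 = closed on the heat sink (as at the start), 0.105 = fully open. It slides along the vise's -x direction as it opens, with about 4 N of friction, and stays where it is left
- jaw_grip (a point): centre of the top of the red upright grip block on the sliding jaw, about 105 mm above the bench; the block is 16 mm thick along the slide, 44 mm wide across it, and stands 40 mm above the jaw's top (which is 65 mm above the bench). Pinch it from above across the 16 mm. Its centre is 34 mm behind the jaw face. Site axes are the vise's axes
- vise: blue bench vise fixed to the bench, 245 x 85 mm, from x = -175 to +70 (a cross foot at the tail, 10 mm high, is 140 wide); origin on the bench under the heat sink's place; x points along the slide from the sliding to the fixed jaw, z up. Bed 40 mm above the bench. Fixed jaw: face at x = +25.5 mm, top 45 mm above the bench (level with the sink's flange, so fingers pass above it)
- seat (a point): the place in the vise where the heat sink sits, on the bed 40 mm above the vise's origin. A 5 mm lip on the sliding jaw hooks over the sink's flange: it cannot be lifted until the jaw has been opened, and fingers need the jaw opened by 30 mm or more to reach in beside the fins
- heatsink: finished aluminium heat sink, 140 g: flange 64 (its x) x 50 (its y) x 6 mm with a block of fins 64 x 40 x 16 mm on it running along x, 22 mm high in all, fin tips level; origin at the centre of its underside, z up. Starts flat in the vise with its y along the slide. Grip it across the 40 mm fin block
- board: yellow stacking board fixed to the bench, 92 (its x) x 76 (its y) x 6 mm, with a black rectangular outline round the middle for the pile (long way along x); origin at the centre of its underside, x along its long side. Its top is 6 mm above the bench
- mould: white open casting mould fixed to the bench, 87 (its x) x 211 (its y) x 19 mm, with three cavities 63 x 43 x 9 mm deep (floor 10 mm above the bench) in a row along y, centred at y = -72, 0, +72 mm; origin at the centre of its underside
- module_a: black potted module, a flat block 60 (its x) x 40 (its y) x 20 mm (z), 80 g, four brass inserts and a red mark on its top face; origin at the centre of its underside, z up. Alike on all sides for stacking; either face may be up. If present it starts lying in a cavity of the mould, 9 mm deep in it and standing 11 mm proud, so it lifts straight up. May be absent.
- module_b: black potted module, a flat block 60 (its x) x 40 (its y) x 20 mm (z), 80 g, four brass inserts and a red mark on its top face; origin at the centre of its underside, z up. Alike on all sides for stacking; either face may be up. If present it starts lying in a cavity of the mould, 9 mm deep in it and standing 11 mm proud, so it lifts straight up. May be absent.
- module_c: black potted module, a flat block 60 (its x) x 40 (its y) x 20 mm (z), 80 g, four brass inserts and a red mark on its top face; origin at the centre of its underside, z up. Alike on all sides for stacking; either face may be up. If present it starts lying in a cavity of the mould, 9 mm deep in it and standing 11 mm proud, so it lifts straight up. May be absent.
- module_d: black potted module, a flat block 60 (its x) x 40 (its y) x 20 mm (z), 80 g, four brass inserts and a red mark on its top face; origin at the centre of its underside, z up. Alike on all sides for stacking; either face may be up. If present it starts flat on the bench mat beside the mould or the stacking board. May be absent.
- module_e: black potted module, a flat block 60 (its x) x 40 (its y) x 20 mm (z), 80 g, four brass inserts and a red mark on its top face; origin at the centre of its underside, z up. Alike on all sides for stacking; either face may be up. If present it starts flat on the bench mat beside the mould or the stacking board. May be absent.
- screwdriver: screwdriver 170 mm long lying at the robot's right; bystander
- solder_spool: blue spool, 52 mm wide, 40 mm high, origin centre of its underside; bystander
- flux_jar: small jar, 44 mm wide, 50 mm high, origin centre of its underside; bystander
There are look-alikes about, which are no part of the job. What is shaped like the module_e but purple is not meant.

How it is judged:
By the outcome, as a careful person would: the job done as asked, in the order asked, and still so for the second after the job is handed in, with the robot touching nothing.
Of module_a, module_b, module_c only 2 to 3 are there at a start; the rules pass over those that are not, and their reading is None.
Of module_d, module_e only 1 to 2 are there at a start; the rules pass over those that are not, and their reading is None.
At some moment in a run one of module_d, module_e may be knocked a few centimetres aside while the robot is not near it.
Once in a run the grip may slacken for a moment while it holds something.
It also fails if it takes over 210 s, if anything falls off the work surface, if the arm or the gripper's body presses on something with over 40 N, if the wrist force passes 120 N, or if a joint passes its speed limit or range.

### The arm

A 6-joint arm with a two-finger parallel gripper is mounted at the origin on the work surface. World frame = base frame: x ahead of the robot, y to its left, z up, the work surface at z = 0. Lengths are in m, angles in degrees, forces in N, time in s.
With the tool pointing down it reaches from about 0.275 to 0.725 m from the base axis. Payload 5.6 kg.
Tool frame: the origin (TCP) lies midway between the tips of the shut fingers; the grasp point (between the pads) lies 19 mm behind it; z points along the fingers, y is the line along which they close (so a half turn about z gives the same grasp; the last joint's range is limited). The gripper opens to 85 mm and grips with 20 to 120 N. Pads are 22 mm wide; open, the fingers measure 114 mm over their backs; the gripper's body (76 mm by 85 mm) begins 54 mm behind the grasp point. The pads swing forward as they close: fully open they stand 13 mm farther back than shut.
Start: joints at [-58.006, 14.616, 6.199, 0, -81.583, -16.306], TCP at [0.149, -0.53, 0.231] pointing down, gripper open.
Joint ranges: [-168.99, 168.99], [-69.2, 112.95], [-62.41, 85.93], [-164.36, 98.24], [-168.68, -3.75], [-174.98, 174.98]. Speed limits (degrees/s): [147.25, 147.25, 180, 180, 180, 180].

### API

Orientations are given as [roll, pitch, yaw] about the fixed x, y, z axes, in that order (R = Rz(yaw) Ry(pitch) Rx(roll)).
In Python, from cell import arm, vision gives the robot as it stands.
- The arm moves only by the tool jog_arm, never from a script. Its argument "targets" is one flat list of numbers, 7 for each row, row after row: the shift along the tool's x, y, z scaled (see below), then the turn, a rotation vector about the tool's x, y, z scaled (see below), then the finger opening in mm, from 0 to 85.4. In form: [x, y, z, ax, ay, az, gripper, x, y, z, ax, ay, az, gripper, ...]. A call has 1 to 20 rows; each row is the pose to reach, as a shift and turn from the pose commanded when the call began, along the tool's axes at that moment, turning the shorter way round; what a row does not reach only later rows make up. The controller multiplies each number of a shift by 0.5 m and each number of a turn by 180 degrees. A row lasts 1/8 s, in which the tool goes at most 62.5 mm and 10.7 degrees, less where a joint would pass 70% of its speed; a pose out of reach is approached as far as the arm can. A call with a number of a shift or a turn outside -1 to 1 is refused whole. A call with a gripper value outside its range is refused whole. The fingers move at their own pace and stop on an object; "newtons" is the grip in N (left out, the last holds). Time passes only in rows, so rows that repeat a pose let the fingers close. It gives the time, the measured TCP pose, the force, the opening and the grip force at its end, in the units of the state.
- arm.get_state(): the state, without advancing time (a new reading comes with each control period).
- vision.capture(name): name is "side" or "top"; returns the picture (384x512x3 uint8, red, green, blue); there is no depth.
- vision.camera_model(name): a dict with "fx", "fy", "cx", "cy" (pixels), "rvec" (rotation vector, rad) and "tvec" (3), from world to camera coordinates, as OpenCV has them. Camera axes: x right, y down, z forward; pixel columns grow to the right and rows downward; lengths in m; the calibration is good to about 2 mm. A picture is of the moment at which its call begins. camera_model takes no time and is no camera call.
- arm.hand_in(): hands the job in; it is judged then, once.
The state is a dict: "t": time; "q": joint angles; "joint_velocities": joint speeds; "joint_efforts": joint torques, N m; "ee_pos": TCP position; "tool_rot": TCP orientation; "ft_force": force on the tool from outside, world axes, zero at the start; "ft_torque": the same for the moment, N m; "width": opening from 0.0 (shut) to 1.0 (fully open); "gripper_force": force on a finger pad.
Only numpy, scipy, OpenCV 4.12 (cv2) and the standard library are available. Lean on these libraries where they do the work, as an engineer would, in place of code of your own. Each camera call takes 0.05 s, during which the arm holds its last target. There are 200 camera calls.

## Working session

There is one attempt and no reset: what is moved stays moved. The work goes in short steps, Python scripts to look and compute and a tool call to move; the robot and the scene stay as the last step left them, time stands still between calls to the robot, and variables do not carry over. Pictures are saved under pics/ and viewed, at most 14 in all, crops included, and the job is handed in when it is done.

Besides the shell and the picture viewer there is one more tool, called after "Emit:" as name(argument=value, ...) on one line, values as JSON. jog_arm: Moves the arm, as the interface text tells. Its arguments: {"type":"object","properties":{"targets":{"type":"array","items":{"type":"number"}},"newtons":{"type":"number"}},"required":["targets"]}

```bash
mkdir -p pics; ls
python3 - <<'E'
from cell import arm, vision
import cv2
for n in ("top","side"):
    im=vision.capture(n); cv2.imwrite(f"pics/{n}0.png",cv2.resize(im[:,:,::-1],(800,600),interpolation=cv2.INTER_CUBIC))
    print(vision.camera_model(n))
print(arm.get_state())
E
```

```text
pics
{'fx': 471.52032666080396, 'fy': 471.52032666080396, 'cx': 259.9052175478201, 'cy': 183.80250245985377, 'rvec': array([ 2.16746145, -2.18571983,  0.09909145]), 'tvec': array([-0.07019743,  0.47776256,  1.32581446])}
{'fx': 494.2153709186754, 'fy': 494.2153709186754, 'cx': 254.18621672116265, 'cy': 186.96796321495924, 'rvec': array([ 0.85342882, -2.30591349,  1.36674261]), 'tvec': array([0.29470014, 0.26962873, 0.95197005])}
{'t': 0.1, 'q': array([-5.80071663e+01,  1.46481013e+01,  6.14005572e+00, -2.44748074e-02,
       -8.15825572e+01, -1.63038028e+01]), 'joint_velocities': array([-0.14581637,  0.02673708,  0.30804575,  0.06736441,  0.00719876,
       -0.02778409]), 'joint_efforts': array([-2.44664130e-03, -3.87603271e+01,  2.38475794e+01,  5.37788451e+00,
       -3.77575139e-03, -2.02394261e-06]), 'ee_pos': array([ 0.14864805, -0.52908747,  0.23051338]), 'tool_rot': array([ 1.79906245e+02, -2.20309253e-03, -1.64314569e+02]), 'ft_force': array([-0.16976389, -0.38892634, -0.74628308]), 'ft_torque': array([-0.03931374, -0.03051024, -0.01994928]), 'gripper_force': 0.0, 'width': 1.0003939195698084}
```

View pics/top0.png

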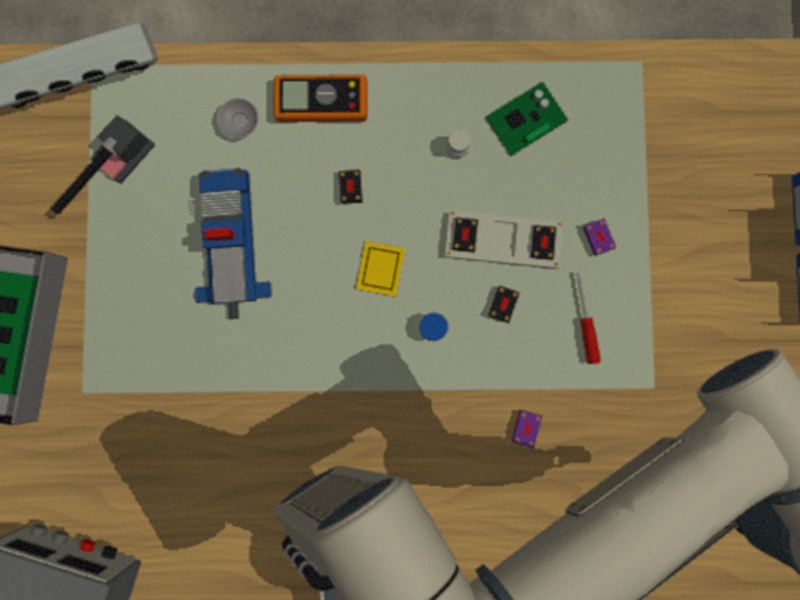

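View pics/side0.png

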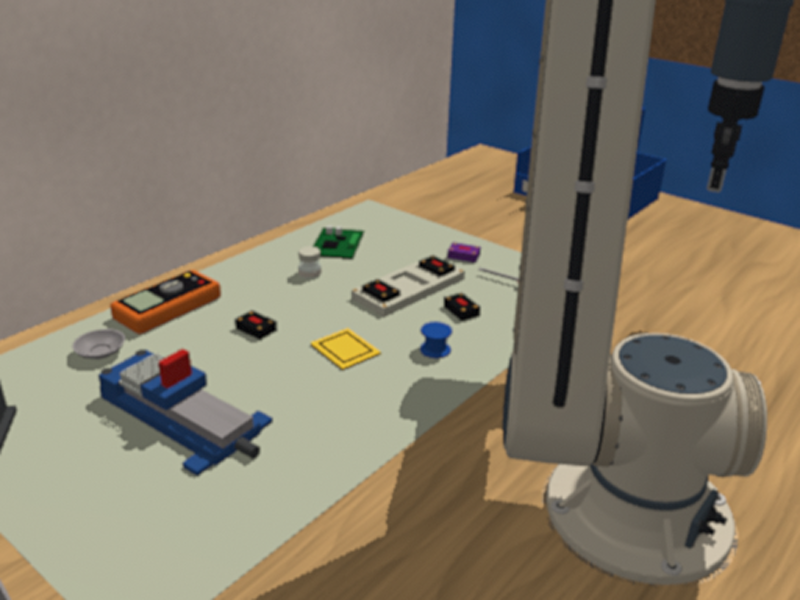

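The top view shows black modules at (465,234) and (543,241) in the mould, and at (350,186) and (503,303) on the mat. The purple look-alikes are at (599,237) and (527,428), and both are excluded by colour. The middle cavity is empty. The vise is at (225,235) and the board at (380,269). I'll confirm these in enlarged crops.

```bash
cat > h.py <<'E'
import numpy as np, cv2
from cell import arm, vision
def cam(n):
    m=vision.camera_model(n)
    return np.array([[m['fx'],0,m['cx']],[0,m['fy'],m['cy']],[0,0,1.]]),np.array(m['rvec']),np.array(m['tvec'])
def proj(P,n="top"):
    K,r,t=cam(n); return cv2.projectPoints(np.asarray(P,float).reshape(-1,3),r,t,K,None)[0].reshape(-1,2)
def unproj(uv,z,n="top"):
    K,r,t=cam(n); R=cv2.Rodrigues(r)[0]; C=-R.T@t
    d=np.c_[np.asarray(uv,float).reshape(-1,2),np.ones(len(np.asarray(uv).reshape(-1,2)))]@np.linalg.inv(K).T@R
    return C+d*((z-C[2])/d[:,2])[:,None]
def crop(im,u0,v0,u1,v1,s,name):
    cv2.imwrite("pics/"+name,cv2.resize(im[v0:v1,u0:u1,::-1],None,fx=s,fy=s,interpolation=cv2.INTER_CUBIC))
E
python3 - <<'E'
from h import *
im=vision.capture("top"); np.save("top0.npy",im); np.save("side0.npy",vision.capture("side"))
crop(im,205,95,405,225,4,"mod.png"); crop(im,105,95,205,205,5,"vise.png")
K,r,t=cam("top"); print(-cv2.Rodrigues(r)[0].T@t, proj([[0,0,0],[.5,0,0],[.5,.3,0]]))
K,r,t=cam("side"); print(-cv2.Rodrigues(r)[0].T@t)
E
```

```text
[ 0.35714854 -0.07129949  1.36320579] [[234.93979756 353.71674468]
 [234.29727104 176.8410429 ]
 [131.01435521 177.69412968]]
[-0.21047119  0.73621259  0.69245051]
```

View pics/mod.png

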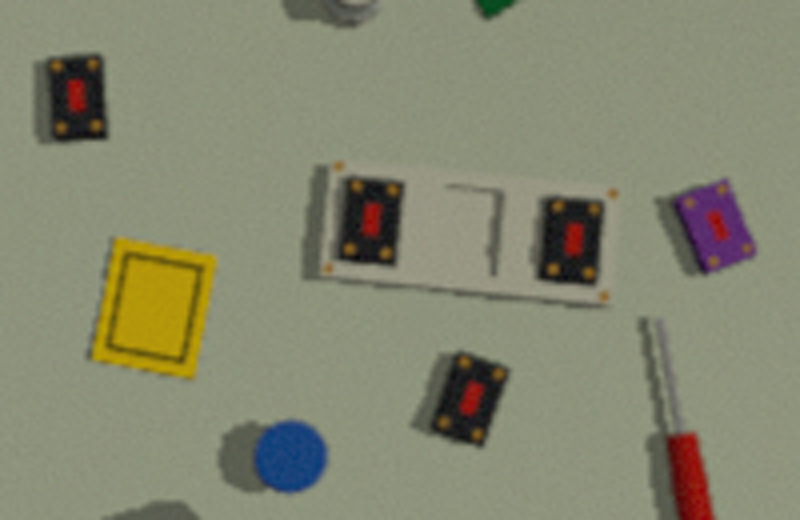

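View pics/vise.png

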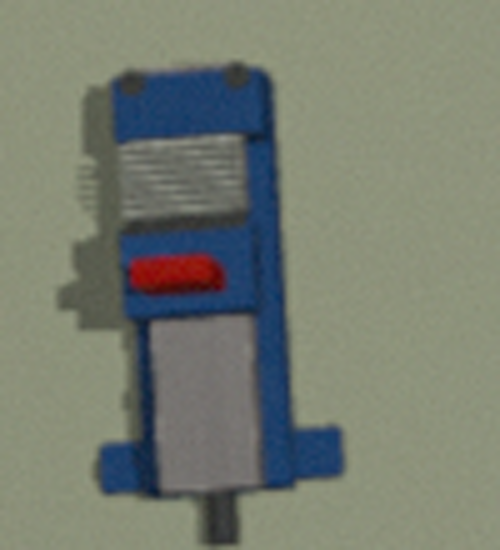

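Seen in the crops (4x): four black modules at (75,97), (370,220), (570,240) and (470,398), and a purple one at (715,225), which is not meant. The board's centre is at (153,307). In the vise crop (5x), the fins are at (183,180) and the red grip at (177,275). Next I fit the box silhouettes in both cameras.

```bash
cat > fit.py <<'E'
from h import *
from scipy.optimize import minimize
from scipy.ndimage import gaussian_filter
S=4
def box(p,dx,dy,z0,z1):
    c,s=np.cos(p[2]),np.sin(p[2])
    return np.array([[p[0]+c*a-s*b,p[1]+s*a+c*b,z] for a in(-dx/2,dx/2) for b in(-dy/2,dy/2) for z in(z0,z1)])
def fit(im,n,maskf,p0,dims,r=26):
    hsv=cv2.cvtColor(im,cv2.COLOR_RGB2HSV).astype(int)
    u,v=proj([[p0[0],p0[1],dims[3]]],n)[0].astype(int)
    u0,v0=max(u-r,0),max(v-r,0)
    hs=cv2.resize(im[v0:v+r,u0:u+r],None,fx=S,fy=S,interpolation=cv2.INTER_CUBIC)
    m=maskf(cv2.cvtColor(hs,cv2.COLOR_RGB2HSV).astype(int)).astype(np.uint8)
    m=cv2.morphologyEx(m,cv2.MORPH_OPEN,np.ones((3,3)))
    k,l,st,ce=cv2.connectedComponentsWithStats(m)
    uc=(proj([[p0[0],p0[1],dims[3]]],n)[0]-[u0,v0]+.5)*S
    b=max(range(1,k),key=lambda i:st[i,4]-20*np.linalg.norm(ce[i]-uc))
    cs,_=cv2.findContours((l==b).astype(np.uint8),0,2); h=cv2.convexHull(np.vstack(cs))
    M=np.zeros(m.shape,np.float32); cv2.fillConvexPoly(M,h,1.); M=gaussian_filter(M,3)
    def ren(p):
        uv=((proj(box(p,*dims),n)-[u0,v0]+.5)*S-.5).astype(np.float32)
        A=np.zeros(m.shape,np.float32); cv2.fillConvexPoly(A,np.round(cv2.convexHull(uv)*16).astype(np.int32),1.,lineType=cv2.LINE_AA,shift=4); return gaussian_filter(A,3)
    f=lambda q:((ren([q[0]/100,q[1]/100,q[2]/5])-M)**2).sum()
    best=min((minimize(f,[p0[0]*100,p0[1]*100,y*5],method='Nelder-Mead',options=dict(initial_simplex=np.array([[p0[0]*100,p0[1]*100,y*5]]*4)+np.vstack([np.zeros(3),np.eye(3)*.7]),maxiter=250)) for y in (p0[2],p0[2]+.3,p0[2]-.3)),key=lambda o:o.fun)
    q=best.x; return np.array([q[0]/100,q[1]/100,np.degrees(q[2]/5)]),best.fun/M.sum()
black=lambda h:(h[...,2]<62)
yellow=lambda h:(abs(h[...,0]-25)<8)&(h[...,1]>150)&(h[...,2]>110)
red=lambda h:((h[...,0]<8)|(h[...,0]>172))&(h[...,1]>150)&(h[...,2]>70)
MOD=(.06,.04)
E
python3 - <<'E'
from fit import *
ims={"top":np.load("top0.npy"),"side":np.load("side0.npy")}
g=lambda u,v,z,cx,cy,s:unproj([[cx+u/s,cy+v/s]],z)[0]
L=[("m1",75,97,.0,.02,0),("mA",370,220,.01,.03,0),("mB",570,240,.01,.03,0),("m2",470,398,0,.02,-.4)]
for nm,u,v,z0,z1,y in L:
    P=g(u,v,z1,205,95,4)
    if nm in("mA","mB"): z0=.019
    for n in ims: print(nm,n,*fit(ims[n],n,black,[P[0],P[1],y],(*MOD,z0,z1)))
P=g(153,307,.006,205,95,4)
for n in ims: print("board",n,*fit(ims[n],n,yellow,[P[0],P[1],-.2-np.pi/2*0],(.092,.076,0,.006),40))
P=g(177,268,.105,105,95,5)
for n in ims: print("grip",n,*fit(ims[n],n,red,[P[0],P[1],0],(.016,.044,.065,.105),40))
v=lambda *a:[np.round(g(u,w,z,105,95,5),4) for u,w,z in a]
print("base edge",v((270,75,0),(293,487,0)))
print("bed",v((150,320,.04),(160,490,.04),(255,320,.04),(262,490,.04)))
print("fins",v((118,147,.062),(243,135,.062),(247,213,.062),(122,222,.062)))
print("mould",v((0,0,0)) ,[np.round(g(u,w,.019,205,95,4),4) for u,w in((337,165),(613,193),(604,296),(328,268))])
E
```

```text
m1 top [0.66707653 0.02981202 4.39878444] 0.05850997583826161
m1 side [ 0.6675091   0.03264754 -1.9997692 ] 0.10096263292391566
mA top [ 0.57264229 -0.18114421 -5.26928438] 0.03113288768724894
mA side [ 0.57286647 -0.17679307 -6.90324347] 0.0978471392491816
mB top [ 0.55763511 -0.32423714 -5.85792167] 0.026033753362195246
mB side [  0.55793806  -0.32074414 -12.64022894] 0.09818970429462572
m2 top [  0.44551536  -0.2508284  -20.41620687] 0.05041140797864302
m2 side [  0.44543824  -0.24823876 -27.47017735] 0.08944787109132254
board top [  0.51491557  -0.02571115 -11.21360137] 0.0014892123129621815Traceback (most recent call last):
  File "<stdin>", line 10, in <module>
  File "fit.py", line 24, in fit
    best=min((minimize(f,[p0[0]*100,p0[1]*100,y*5],method='Nelder-Mead',options=dict(initial_simplex=np.array([[p0[0]*100,p0[1]*100,y*5]]*4)+np.vstack([np.zeros(3),np.eye(3)*.7]),maxiter=250)) for y in (p0[2],p0[2]+.3,p0[2]-.3)),key=lambda o:o.fun)
  File "fit.py", line 24, in <genexpr>
    best=min((minimize(f,[p0[0]*100,p0[1]*100,y*5],method='Nelder-Mead',options=dict(initial_simplex=np
[... 406 characters left out ...]
ds,
                               **options)
    fsim[j] = func(sim[j])
              ~~~~^^^^^^^^
    fx = function(np.copy(x), *(wrapper_args + args))
  File "fit.py", line 23, in <lambda>
    f=lambda q:((ren([q[0]/100,q[1]/100,q[2]/5])-M)**2).sum()
                 ~~~^^^^^^^^^^^^^^^^^^^^^^^^^^^^
  File "fit.py", line 21, in ren
    uv=((proj(box(p,*dims),n)-[u0,v0]+.5)*S-.5).astype(np.float32)
         ~~~~^^^^^^^^^^^^^^^^
  File "h.py", line 7, in proj
    K,r,t=cam(n); return cv2.projectPoints(np.asarray(P,float).reshape(-1,3),r,t,K,None)[0].reshape(-1,2)
          ~~~^^^
  File "h.py", line 4, in cam
    m=vision.camera_model(n)
ValueError: time passes only in moves, steps and waits
```

```bash
cat > models.py <<'E'
from cell import vision
import json,numpy as np
json.dump({n:{k:np.asarray(v).tolist() for k,v in vision.camera_model(n).items()} for n in("top","side")},open("cams.json","w"))
E
python3 models.py
sed -i 's/m=vision.camera_model(n)/m=CM[n]/; s/^def cam/import json\nCM=json.load(open("cams.json"))\ndef cam/' h.py
cat > run1.py <<'E'
import sys
from fit import *
im=np.load("top0.npy"); V=im.max(2)
print(V[108:134:2,212:236])   # m1
E
python3 run1.py
```

```text
[[145 145 148 145 145 145 148 144 137 127 125 114 111 112 111 104 101 102
  129 146 147 146 146 146]
 [145 128 115 113  93  68  96 104  67  38  35  32  33  34  48 104 118  81
   74 128 148 148 147 148]
 [147 119  92  93  71  57  79  93  62  39  23  23  25  32  29  62  68  45
   68 129 149 144 147 148]
 [144 121  97  94  78  53  31  31  24  35  44  48  56  43  31  29  26  33
   57 122 151 149 147 145]
 [148 121  94  92  83  59  31  38  30  51 123 146 145 119  63  36  27  28
   46 117 148 149 149 147]
 [143 120  95  91  93  65  34  34  30  52 118 146 146 116  65  29  32  24
   49 119 149 150 145 146]
 [148 116  95  95  93  68  37  18  32  36 107 140 146 120  76  31  29  26
   42 105 138 145 146 148]
 [148 122  95  92  92  75  40  32  33  35  74 105 103  87  60  32  33  34
   41  94 135 149 148 145]
 [146 120  94  95  93  74  39  35  29  26  29  34  33  35  31  31  43  37
   33  78 132 147 145 151]
 [145 121  95  91  95  78  59 102 120  85  36  31  32  34  38  66 115 124
   82  74 125 145 149 147]
 [146 121  97  95  93  74  43  59  63  46  28  31  22  25  20  23  31  33
   20  61 121 144 145 149]
 [149 146 121  97  99  96  98  86  76  77  90 102 103 114 128 127 130 128
  126 131 139 148 146 146]
 [147 144 147 148 145 146 151 146 146 146 146 146 147 147 148 147 148 150
  147 147 147 150 147 147]]
```

```bash
sed -i 's/^black=.*/black=lambda h:(h[...,2]<76)|((h[...,1]>110)\&((h[...,0]<28)|(h[...,0]>172)))/' fit.py
cat > run1.py <<'E'
from fit import *
ims={"top":np.load("top0.npy"),"side":np.load("side0.npy")}
g=lambda u,v,z,cx,cy,s:unproj([[cx+u/s,cy+v/s]],z)[0]
L=[("m1",75,97,.0,.02,0),("mA",370,220,.019,.03,0),("mB",570,240,.019,.03,0),("m2",470,398,0,.02,-.4)]
for nm,u,v,z0,z1,y in L:
    P=g(u,v,z1,205,95,4)
    for n in ims: print(nm,n,*fit(ims[n],n,black,[P[0],P[1],y],(*MOD,z0,z1)))
P=g(153,307,.006,205,95,4)
for n in ims: print("board",n,*fit(ims[n],n,yellow,[P[0],P[1],-.2],(.092,.076,0,.006),40))
P=g(177,268,.105,105,95,5)
for n in ims: print("grip",n,*fit(ims[n],n,red,[P[0],P[1],0],(.016,.044,.065,.105),40))
v=lambda *a:[np.round(g(u,w,z,105,95,5),4) for u,w,z in a]
print("base edge",v((270,75,0),(293,487,0)))
print("bed",v((150,320,.04),(160,490,.04),(255,320,.04),(262,490,.04)))
print("fins",v((118,147,.062),(243,135,.062),(247,213,.062),(122,222,.062)))
print("mould",[np.round(g(u,w,.019,205,95,4),4) for u,w in((337,165),(613,193),(604,296),(328,268))])
E
python3 run1.py
```

```text
m1 top [0.66779955 0.03009121 3.60360832] 0.012598651721030753
m1 side [ 0.66759069  0.03298164 -0.63705608] 0.06028982522389001
mA top [ 0.57336912 -0.18125811 -6.83304852] 0.006490344481105284
mA side [ 0.57245068 -0.17673037 -8.946584  ] 0.0538836405266835
mB top [ 0.55791724 -0.32451607 -6.47448901] 0.0057900557616018195
mB side [  0.5583069   -0.32164631 -10.75761823] 0.050978304213994324
m2 top [  0.44582841  -0.25069897 -19.36095729] 0.007481272383661599
m2 side [  0.44568757  -0.24833401 -27.75329929] 0.05511650438181141
board top [  0.51491557  -0.02571115 -11.21360137] 0.0014892123129621815
board side [  0.51610369  -0.02404477 -10.88762486] 0.03909674148590346
grip top [ 0.56938215  0.25383571 -0.64945673] 0.12592539034391703
grip side [ 0.56742037  0.25551345 20.1681938 ] 0.10313263110542063
base edge [array([0.6996, 0.2209, 0.    ]), array([0.4564, 0.205 , 0.    ])]
bed [array([0.5489, 0.2787, 0.04  ]), array([0.4524, 0.2716, 0.04  ]), array([0.5484, 0.2193, 0.04  ]), array([0.4519, 0.2143, 0.04  ])]
fins [array([0.6436, 0.2923, 0.062 ]), array([0.6499, 0.2223, 0.062 ]), array([0.6056, 0.2196, 0.062 ]), array([0.6011, 0.2893, 0.062 ])]
mould [array([ 0.6146, -0.1601,  0.019 ]), array([ 0.5925, -0.3589,  0.019 ]), array([ 0.5177, -0.3505,  0.019 ]), array([ 0.5396, -0.1526,  0.019 ])]
```

```bash
cat > plan.py <<'E'
# usage: plan.py x,y,z,yaw,grip,n ...   (mm, deg, mm; n interpolated rows).  Commanded pose kept in cmd.json
import sys,json,os,numpy as np
c=np.array(json.load(open("cmd.json")) if os.path.exists("cmd.json") else [149,-530,231,-164.314])
y=np.radians(c[3]); X=np.array([np.cos(y),np.sin(y)]); Y=np.array([np.sin(y),-np.cos(y)])
prev=c.copy(); out=[]
for a in sys.argv[1:]:
    w=[ (prev[i] if i<4 else 0) if s=="_" else float(s) for i,s in enumerate(a.split(","))]
    t=np.array(w[:4]); n=int(w[5])
    for k in range(1,n+1):
        p=prev+(t-prev)*k/n; d=p-c
        out.append([round(v,4)+0 for v in (d[:2]@X/500,d[:2]@Y/500,-d[2]/500,0,0,-d[3]/180)]+[w[4]])
    prev=t
json.dump(prev.tolist(),open("cmd.json","w"))
assert len(out)<=20 and np.abs(np.array(out)[:,:6]).max()<=1,(len(out),out)
print(",\n".join(", ".join(f"{v:g}" for v in r) for r in out))
E
python3 plan.py 567.5,253.5,170,-86.1,50,16 _,_,_,_,50,2
```

```text
Traceback (most recent call last):
  File "plan.py", line 14, in <module>
    assert len(out)<=20 and np.abs(np.array(out)[:,:6]).max()<=1,(len(out),out)
           ^^^^^^^^^^^^^^^^^^^^^^^^^^^^^^^^^^^^^^^^^^^^^^^^^^^^^
AssertionError: (18, [[np.float64(-0.0768), np.float64(0.0801), np.float64(0.0076), 0, 0, np.float64(-0.0272), 50.0], [np.float64(-0.1537), np.float64(0.1603), np.float64(0.0152), 0, 0, np.float64(-0.0543), 50.0], [np.float64(-0.2305), np.float64(0.2404), np.float64(0.0229), 0, 0, np.float64(-0.0815), 50.0], [np.float64(-0.3074), np.float64(0.3206), np.float64(0.0305), 0, 0, np.float64(-0.1086), 50.0], [np.float64(-0.3842), np.float64(0.4007), np.float64(0.0381), 0, 0, np.float64(-0.1358), 50.0], [np.float64(-0.4611), np.float64(0.4809), np.float64(0.0458), 0, 0, np.float64(-0.1629), 50.0], [np.float64(-0.5379), np.float64(0.561), np.float64(0.0534), 0, 0, np.float64(-0.1901), 50.0], [np.float64(-0.6147), np.float64(0.6412), np.float64(0.061), 0, 0, np.float64(-0.2173), 50.0], [np.float64(-0.6916), np.float64(0.7213), np.float64(0.0686), 0, 0, np.float64(-0.2444), 50.0
[... 162 characters left out ...]
, 0, np.float64(-0.2987), 50.0], [np.float64(-0.9221), np.float64(0.9618), np.float64(0.0915), 0, 0, np.float64(-0.3259), 50.0], [np.float64(-0.999), np.float64(1.0419), np.float64(0.0991), 0, 0, np.float64(-0.353), 50.0], [np.float64(-1.0758), np.float64(1.1221), np.float64(0.1068), 0, 0, np.float64(-0.3802), 50.0], [np.float64(-1.1526), np.float64(1.2022), np.float64(0.1144), 0, 0, np.float64(-0.4074), 50.0], [np.float64(-1.2295), np.float64(1.2823), np.float64(0.122), 0, 0, np.float64(-0.4345), 50.0], [np.float64(-1.2295), np.float64(1.2823), np.float64(0.122), 0, 0, np.float64(-0.4345), 50.0], [np.float64(-1.2295), np.float64(1.2823), np.float64(0.122), 0, 0, np.float64(-0.4345), 50.0]])
```

Out of range for one call, so I'll split it at a halfway point. I'm also making the planner save its state only after the check passes.

```bash
rm -f cmd.json; sed -i '/^json.dump/d' plan.py; echo 'json.dump(prev.tolist(),open("cmd.json","w"))' >> plan.py
sed -i 's/round(v,4)/round(float(v),3)/' plan.py
sed -i 's/^prev=c.copy/R=lambda v:v\nprev=c.copy/' plan.py
python3 plan.py 420,-60,200,-110,50,11; echo; python3 plan.py 567.5,253.5,170,-86.1,50,7 _,_,_,_,50,2; cat cmd.json
```

```text
-0.071, 0.069, 0.006, 0, 0, -0.027, 50,
-0.141, 0.138, 0.011, 0, 0, -0.055, 50,
-0.212, 0.207, 0.017, 0, 0, -0.082, 50,
-0.282, 0.276, 0.023, 0, 0, -0.11, 50,
-0.353, 0.345, 0.028, 0, 0, -0.137, 50,
-0.423, 0.414, 0.034, 0, 0, -0.165, 50,
-0.494, 0.483, 0.039, 0, 0, -0.192, 50,
-0.564, 0.552, 0.045, 0, 0, -0.219, 50,
-0.635, 0.621, 0.051, 0, 0, -0.247, 50,
-0.705, 0.69, 0.056, 0, 0, -0.274, 50,
-0.776, 0.758, 0.062, 0, 0, -0.302, 50

-0.099, -0.009, 0.009, 0, 0, -0.019, 50,
-0.197, -0.018, 0.017, 0, 0, -0.038, 50,
-0.296, -0.027, 0.026, 0, 0, -0.057, 50,
-0.394, -0.036, 0.034, 0, 0, -0.076, 50,
-0.493, -0.045, 0.043, 0, 0, -0.095, 50,
-0.591, -0.054, 0.051, 0, 0, -0.114, 50,
-0.69, -0.063, 0.06, 0, 0, -0.133, 50,
-0.69, -0.063, 0.06, 0, 0, -0.133, 50,
-0.69, -0.063, 0.06, 0, 0, -0.133, 50
[567.5, 253.5, 170.0, -86.1]
```

Emit:
jog_arm(targets=[-0.071,0.069,0.006,0,0,-0.027,50,-0.141,0.138,0.011,0,0,-0.055,50,-0.212,0.207,0.017,0,0,-0.082,50,-0.282,0.276,0.023,0,0,-0.11,50,-0.353,0.345,0.028,0,0,-0.137,50,-0.423,0.414,0.034,0,0,-0.165,50,-0.494,0.483,0.039,0,0,-0.192,50,-0.564,0.552,0.045,0,0,-0.219,50,-0.635,0.621,0.051,0,0,-0.247,50,-0.705,0.69,0.056,0,0,-0.274,50,-0.776,0.758,0.062,0,0,-0.302,50,-0.776,0.758,0.062,0,0,-0.302,50])

```text
t: 1.7
ee_pos: [0.4206, -0.0575, 0.1997]
tool_rot: [179.9, -0.0, -109.7]
ft_force: [0.1, -1.2, -0.7]
width: 0.59
gripper_force: 0.0
```

Emit:
jog_arm(targets=[-0.099,-0.009,0.009,0,0,-0.019,50,-0.197,-0.018,0.017,0,0,-0.038,50,-0.296,-0.027,0.026,0,0,-0.057,50,-0.394,-0.036,0.034,0,0,-0.076,50,-0.493,-0.045,0.043,0,0,-0.095,50,-0.591,-0.054,0.051,0,0,-0.114,50,-0.69,-0.063,0.06,0,0,-0.133,50,-0.69,-0.063,0.06,0,0,-0.133,50,-0.69,-0.063,0.06,0,0,-0.133,50])

```text
t: 2.82
ee_pos: [0.5671, 0.253, 0.17]
tool_rot: [180.0, -0.0, -86.1]
ft_force: [-1.3, 0.3, -0.4]
width: 0.583
gripper_force: 0.0
```

```bash
cat > fix.py <<'E'
s=open("plan.py").read()
s=s.replace('json.dump(prev.tolist()','r=out[-1]; f=[*(c[:2]+500*(r[0]*X+r[1]*Y)),c[2]-500*r[2],c[3]-180*r[5]]\njson.dump([float(v) for v in f]')
open("plan.py","w").write(s)
E
python3 fix.py; python3 plan.py _,_,85,_,50,3 _,_,_,_,50,1 _,_,_,_,5,5; echo; python3 plan.py 516.5,250,_,_,5,8 _,_,_,_,5,2
```

```text
0, 0, 0.057, 0, 0, 0, 50,
0, 0, 0.113, 0, 0, 0, 50,
0, 0, 0.17, 0, 0, 0, 50,
0, 0, 0.17, 0, 0, 0, 50,
0, 0, 0.17, 0, 0, 0, 5,
0, 0, 0.17, 0, 0, 0, 5,
0, 0, 0.17, 0, 0, 0, 5,
0, 0, 0.17, 0, 0, 0, 5,
0, 0, 0.17, 0, 0, 0, 5

0, 0.013, 0, 0, 0, 0, 5,
0, 0.026, 0, 0, 0, 0, 5,
0, 0.038, 0, 0, 0, 0, 5,
0, 0.051, 0, 0, 0, 0, 5,
0, 0.064, 0, 0, 0, 0, 5,
0, 0.077, 0, 0, 0, 0, 5,
0, 0.089, 0, 0, 0, 0, 5,
0, 0.102, 0, 0, 0, 0, 5,
0, 0.102, 0, 0, 0, 0, 5,
0, 0.102, 0, 0, 0, 0, 5
```

Emit:
jog_arm(targets=[0,0,0.057,0,0,0,50,0,0,0.113,0,0,0,50,0,0,0.17,0,0,0,50,0,0,0.17,0,0,0,50,0,0,0.17,0,0,0,5,0,0,0.17,0,0,0,5,0,0,0.17,0,0,0,5,0,0,0.17,0,0,0,5,0,0,0.17,0,0,0,5], newtons=40)

```text
t: 3.95
ee_pos: [0.5682, 0.254, 0.0874]
tool_rot: [-179.8, 0.0, -86.0]
ft_force: [-0.3, -0.2, 5.5]
width: 0.176
gripper_force: 41.7
```

Emit:
jog_arm(targets=[0,0.013,0,0,0,0,5,0,0.026,0,0,0,0,5,0,0.038,0,0,0,0,5,0,0.051,0,0,0,0,5,0,0.064,0,0,0,0,5,0,0.077,0,0,0,0,5,0,0.089,0,0,0,0,5,0,0.102,0,0,0,0,5,0,0.102,0,0,0,0,5,0,0.102,0,0,0,0,5])

```text
t: 5.2
ee_pos: [0.5172, 0.2505, 0.0873]
tool_rot: [-179.8, 0.0, -86.0]
ft_force: [0.6, -2.1, 9.5]
width: 0.177
gripper_force: 42.1
```

```bash
python3 plan.py _,_,_,_,45,2 _,_,180,_,60,4; echo; python3 plan.py 400,60,200,_,60,5 _,_,_,_,60,2
```

```text
0, 0, 0, 0, 0, 0, 45,
0, 0, 0, 0, 0, 0, 45,
0, 0, -0.048, 0, 0, 0, 60,
0, 0, -0.095, 0, 0, 0, 60,
0, 0, -0.142, 0, 0, 0, 60,
0, 0, -0.19, 0, 0, 0, 60

0.073, 0.052, -0.008, 0, 0, 0, 60,
0.145, 0.103, -0.016, 0, 0, 0, 60,
0.218, 0.155, -0.024, 0, 0, 0, 60,
0.291, 0.207, -0.032, 0, 0, 0, 60,
0.363, 0.259, -0.04, 0, 0, 0, 60,
0.363, 0.259, -0.04, 0, 0, 0, 60,
0.363, 0.259, -0.04, 0, 0, 0, 60
```

Emit:
jog_arm(targets=[0,0,0,0,0,0,45,0,0,0,0,0,0,45,0,0,-0.048,0,0,0,60,0,0,-0.095,0,0,0,60,0,0,-0.142,0,0,0,60,0,0,-0.19,0,0,0,60])

```text
t: 5.95
ee_pos: [0.5157, 0.2503, 0.1804]
tool_rot: [179.9, -0.0, -86.0]
ft_force: [0.4, 0.2, -0.0]
width: 0.7
gripper_force: 0.0
```

Emit:
jog_arm(targets=[0.073,0.052,-0.008,0,0,0,60,0.145,0.103,-0.016,0,0,0,60,0.218,0.155,-0.024,0,0,0,60,0.291,0.207,-0.032,0,0,0,60,0.363,0.259,-0.04,0,0,0,60,0.363,0.259,-0.04,0,0,0,60,0.363,0.259,-0.04,0,0,0,60])

```text
t: 6.82
ee_pos: [0.3997, 0.0604, 0.2002]
tool_rot: [180.0, 0.0, -86.0]
ft_force: [-0.5, 0.0, 1.0]
width: 0.707
gripper_force: 0.0
```

Run:
```python
from h import *
im=vision.capture("top"); np.save("top1.npy",im)
a=cv2.resize(im[95:205,105:205],None,fx=7,fy=7,interpolation=cv2.INTER_CUBIC)[:560]
# overlay predicted sink outline (flange top z=.046, fins top z=.062)
S=lambda p:(((p-[105,95])+.5)*7-.5).astype(int)
y=np.radians(3.9+90);c,s=np.cos(y),np.sin(y)
for dx,dy,z in((.064,.05,.046),(.064,.04,.062)):
    P=[[.6265+c*u*dx/2-s*v*dy/2,.2570+s*u*dx/2+c*v*dy/2,z] for u,v in((1,1),(1,-1),(-1,-1),(-1,1))]
    cv2.polylines(a,[S(proj(P))],True,(255,0,255),1)
cv2.imwrite("pics/vise1.png",a[:,:,::-1])
```

```text
(no output)
```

View pics/vise1.png

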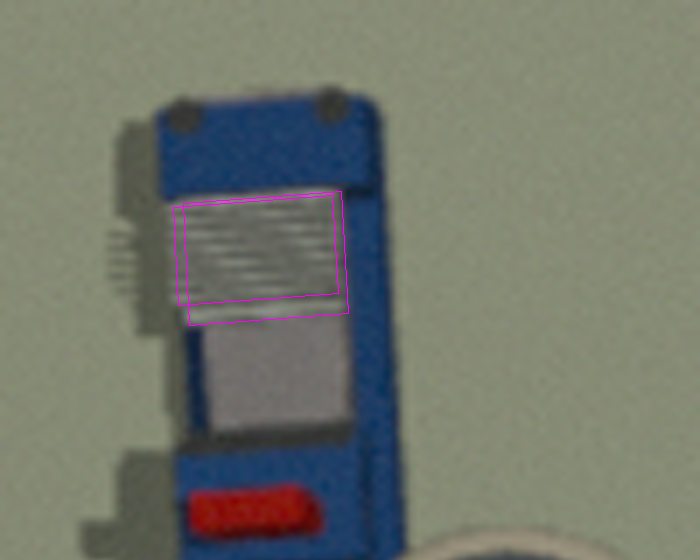

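The jaw is open (red grip at (255,513)). The heat sink outline at (258,255) matches my estimate, so I'm going to grasp it.

```bash
python3 plan.py 626.5,257,140,-86.1,60,6 _,_,_,_,60,1 _,_,48,_,60,4 _,_,_,_,60,1 _,_,_,_,20,5;  echo; python3 plan.py _,_,56,_,20,3 _,_,160,_,20,5 _,_,_,_,20,1
```

```text
-0.06, -0.08, 0.02, 0, 0, 0, 60,
-0.121, -0.16, 0.04, 0, 0, 0, 60,
-0.181, -0.24, 0.06, 0, 0, 0, 60,
-0.241, -0.319, 0.08, 0, 0, 0, 60,
-0.302, -0.399, 0.1, 0, 0, 0, 60,
-0.362, -0.479, 0.12, 0, 0, 0, 60,
-0.362, -0.479, 0.12, 0, 0, 0, 60,
-0.362, -0.479, 0.166, 0, 0, 0, 60,
-0.362, -0.479, 0.212, 0, 0, 0, 60,
-0.362, -0.479, 0.258, 0, 0, 0, 60,
-0.362, -0.479, 0.304, 0, 0, 0, 60,
-0.362, -0.479, 0.304, 0, 0, 0, 60,
-0.362, -0.479, 0.304, 0, 0, 0, 20,
-0.362, -0.479, 0.304, 0, 0, 0, 20,
-0.362, -0.479, 0.304, 0, 0, 0, 20,
-0.362, -0.479, 0.304, 0, 0, 0, 20,
-0.362, -0.479, 0.304, 0, 0, 0, 20

0, 0, -0.005, 0, 0, 0, 20,
0, 0, -0.011, 0, 0, 0, 20,
0, 0, -0.016, 0, 0, 0, 20,
0, 0, -0.058, 0, 0, 0, 20,
0, 0, -0.099, 0, 0, 0, 20,
0, 0, -0.141, 0, 0, 0, 20,
0, 0, -0.182, 0, 0, 0, 20,
0, 0, -0.224, 0, 0, 0, 20,
0, 0, -0.224, 0, 0, 0, 20
```

Emit:
jog_arm(targets=[-0.06,-0.08,0.02,0,0,0,60,-0.121,-0.16,0.04,0,0,0,60,-0.181,-0.24,0.06,0,0,0,60,-0.241,-0.319,0.08,0,0,0,60,-0.302,-0.399,0.1,0,0,0,60,-0.362,-0.479,0.12,0,0,0,60,-0.362,-0.479,0.12,0,0,0,60,-0.362,-0.479,0.166,0,0,0,60,-0.362,-0.479,0.212,0,0,0,60,-0.362,-0.479,0.258,0,0,0,60,-0.362,-0.479,0.304,0,0,0,60,-0.362,-0.479,0.304,0,0,0,60,-0.362,-0.479,0.304,0,0,0,20,-0.362,-0.479,0.304,0,0,0,20,-0.362,-0.479,0.304,0,0,0,20,-0.362,-0.479,0.304,0,0,0,20,-0.362,-0.479,0.304,0,0,0,20], newtons=60)

```text
t: 9.0
ee_pos: [0.6269, 0.258, 0.05]
tool_rot: [-179.8, 0.1, -86.0]
ft_force: [-1.3, -0.1, 5.3]
width: 0.448
gripper_force: 63.4
```

Emit:
jog_arm(targets=[0,0,-0.005,0,0,0,20,0,0,-0.011,0,0,0,20,0,0,-0.016,0,0,0,20,0,0,-0.058,0,0,0,20,0,0,-0.099,0,0,0,20,0,0,-0.141,0,0,0,20,0,0,-0.182,0,0,0,20,0,0,-0.224,0,0,0,20,0,0,-0.224,0,0,0,20])

```text
t: 10.12
ee_pos: [0.6269, 0.2578, 0.1621]
tool_rot: [-179.8, 0.1, -86.0]
ft_force: [-0.1, 0.2, -0.7]
width: 0.452
gripper_force: 62.7
```

```bash
python3 - <<'E'
from h import *
print(arm.get_state()["ee_pos"],arm.get_state()["ft_force"])
im=vision.capture("side"); np.save("side2.npy",im)
u,v=proj([[.6265,.257,.15]],"side")[0].astype(int); print(u,v)
crop(im,max(u-60,0),max(v-50,0),u+60,v+60,5,"lift.png")
E
python3 plan.py 515,-25.5,130,-11.2,20,12  _,_,_,_,20,2
```

```text
[0.62693967 0.2578162  0.16210188] [-0.09280733  0.19776144 -0.72195112]
90 199
0.046, 0.022, 0.005, 0, 0, -0.035, 20,
0.091, 0.043, 0.01, 0, 0, -0.069, 20,
0.137, 0.065, 0.015, 0, 0, -0.104, 20,
0.183, 0.087, 0.02, 0, 0, -0.139, 20,
0.229, 0.109, 0.025, 0, 0, -0.173, 20,
0.274, 0.13, 0.03, 0, 0, -0.208, 20,
0.32, 0.152, 0.035, 0, 0, -0.243, 20,
0.366, 0.174, 0.04, 0, 0, -0.277, 20,
0.411, 0.196, 0.045, 0, 0, -0.312, 20,
0.457, 0.217, 0.05, 0, 0, -0.347, 20,
0.503, 0.239, 0.055, 0, 0, -0.381, 20,
0.549, 0.261, 0.06, 0, 0, -0.416, 20,
0.549, 0.261, 0.06, 0, 0, -0.416, 20,
0.549, 0.261, 0.06, 0, 0, -0.416, 20
```

View pics/lift.png

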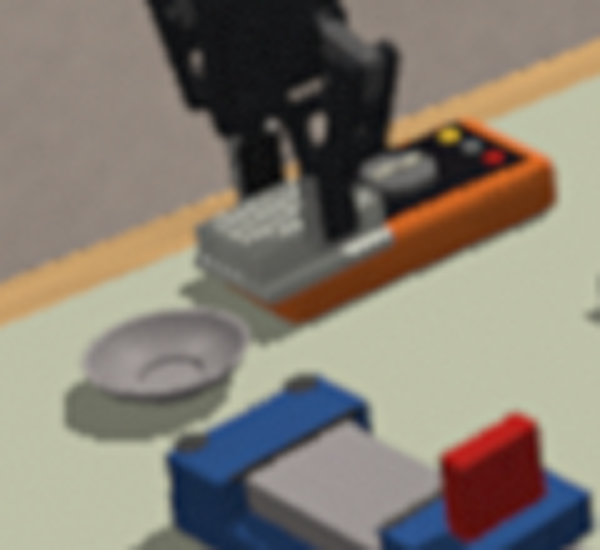

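The heat sink is held level above the vise, at (300,235) in the crop. I'll carry it to the board.

Emit:
jog_arm(targets=[0.046,0.022,0.005,0,0,-0.035,20,0.091,0.043,0.01,0,0,-0.069,20,0.137,0.065,0.015,0,0,-0.104,20,0.183,0.087,0.02,0,0,-0.139,20,0.229,0.109,0.025,0,0,-0.173,20,0.274,0.13,0.03,0,0,-0.208,20,0.32,0.152,0.035,0,0,-0.243,20,0.366,0.174,0.04,0,0,-0.277,20,0.411,0.196,0.045,0,0,-0.312,20,0.457,0.217,0.05,0,0,-0.347,20,0.503,0.239,0.055,0,0,-0.381,20,0.549,0.261,0.06,0,0,-0.416,20,0.549,0.261,0.06,0,0,-0.416,20,0.549,0.261,0.06,0,0,-0.416,20])

```text
t: 11.92
ee_pos: [0.5147, -0.0253, 0.1296]
tool_rot: [180.0, 0.1, -11.2]
ft_force: [0.1, 0.3, -1.9]
width: 0.448
gripper_force: 62.6
```

```bash
cat cmd.json; python3 plan.py 515,-25.5,40,-11.2,20,4  _,_,15.5,_,20,5 _,_,_,_,20,2
```

```text
[514.8697789961975, -25.726269962356753, 130.0, -11.219999999999999]0, 0, 0.045, 0, 0, 0, 20,
0, 0, 0.09, 0, 0, 0, 20,
0, 0, 0.135, 0, 0, 0, 20,
0, 0, 0.18, 0, 0, 0, 20,
0, 0, 0.19, 0, 0, 0, 20,
0, 0, 0.2, 0, 0, 0, 20,
0, 0, 0.209, 0, 0, 0, 20,
0, 0, 0.219, 0, 0, 0, 20,
0, 0, 0.229, 0, 0, 0, 20,
0, 0, 0.229, 0, 0, 0, 20,
0, 0, 0.229, 0, 0, 0, 20
```

Emit:
jog_arm(targets=[0,0,0.045,0,0,0,20,0,0,0.09,0,0,0,20,0,0,0.135,0,0,0,20,0,0,0.18,0,0,0,20,0,0,0.19,0,0,0,20,0,0,0.2,0,0,0,20,0,0,0.209,0,0,0,20,0,0,0.219,0,0,0,20,0,0,0.229,0,0,0,20,0,0,0.229,0,0,0,20,0,0,0.229,0,0,0,20])

```text
t: 13.3
ee_pos: [0.5152, -0.0255, 0.016]
tool_rot: [-180.0, -0.0, -11.1]
ft_force: [-0.3, -0.3, 0.8]
width: 0.448
gripper_force: 62.9
```

```bash
python3 plan.py _,_,_,_,60,3 _,_,150,_,60,5; echo;  python3 plan.py 400,60,200,-11.2,60,4 _,_,_,_,60,1
```

```text
0, 0, 0, 0, 0, 0, 60,
0, 0, 0, 0, 0, 0, 60,
0, 0, 0, 0, 0, 0, 60,
0, 0, -0.054, 0, 0, 0, 60,
0, 0, -0.108, 0, 0, 0, 60,
0, 0, -0.161, 0, 0, 0, 60,
0, 0, -0.215, 0, 0, 0, 60,
0, 0, -0.269, 0, 0, 0, 60

-0.065, -0.031, -0.025, 0, 0, 0, 60,
-0.129, -0.062, -0.05, 0, 0, 0, 60,
-0.194, -0.093, -0.075, 0, 0, 0, 60,
-0.259, -0.123, -0.1, 0, 0, 0, 60,
-0.259, -0.123, -0.1, 0, 0, 0, 60
```

Emit:
jog_arm(targets=[0,0,0,0,0,0,60,0,0,0,0,0,0,60,0,0,0,0,0,0,60,0,0,-0.054,0,0,0,60,0,0,-0.108,0,0,0,60,0,0,-0.161,0,0,0,60,0,0,-0.215,0,0,0,60,0,0,-0.269,0,0,0,60])

```text
t: 14.3
ee_pos: [0.5148, -0.0255, 0.1512]
tool_rot: [-180.0, -0.0, -11.1]
ft_force: [1.1, -1.0, -0.7]
width: 0.699
gripper_force: 0.0
```

Emit:
jog_arm(targets=[-0.065,-0.031,-0.025,0,0,0,60,-0.129,-0.062,-0.05,0,0,0,60,-0.194,-0.093,-0.075,0,0,0,60,-0.259,-0.123,-0.1,0,0,0,60,-0.259,-0.123,-0.1,0,0,0,60])

```text
t: 14.92
ee_pos: [0.3991, 0.0609, 0.2016]
tool_rot: [-179.9, -0.1, -11.0]
ft_force: [0.3, -0.5, -0.1]
width: 0.7
gripper_force: 0.0
```

```bash
cat > look.py <<'E'
# refit modules still about; args: name,x,y(mm),yaw,z0,z1
import sys
from fit import *
im=vision.capture("top"); np.save("last.npy",im)
for a in sys.argv[1:]:
    s=a.split(","); x,y,w,z0,z1=map(float,s[1:])
    p,e=fit(im,"top",black,[x/1e3,y/1e3,np.radians(w)],(*MOD,z0/1e3,z1/1e3)); print(s[0],np.round(p*[1e3,1e3,1],1),round(e,4))
E
python3 look.py m1,668,30,3,0,20 m2,446,-251,-19,0,20 mA,573,-181,-7,19,30 mB,558,-324.5,-7,19,30
python3 - <<'E'
from h import *
crop(np.load("last.npy"),205,120,275,200,7,"board1.png")
E
```

```text
m1 [668.   30.1   3.7] 0.0103
m2 [ 445.7 -250.8  -20.4] 0.0041
mA [ 573.6 -181.4   -7.1] 0.0062
mB [ 558.1 -324.4   -5.4] 0.0046
```

View pics/board1.png

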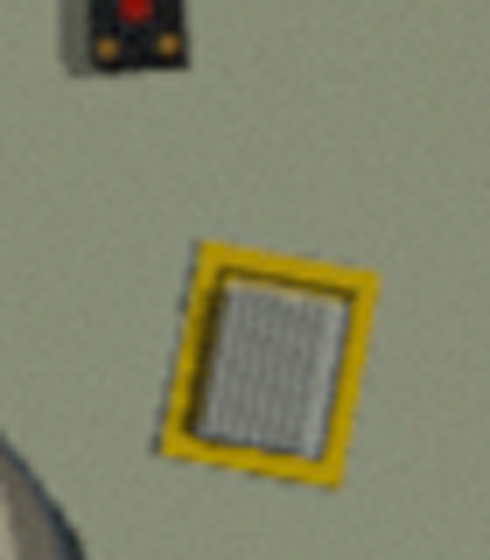

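The heat sink lies in the outline at (272,368). I'll overlay the predicted edges to check how well it is centred.

Run:
```python
from h import *
im=np.load("last.npy"); k=10
a=cv2.resize(im[148:198,220:270],None,fx=k,fy=k,interpolation=cv2.INTER_CUBIC)
S=lambda p:np.round(((p-[220,148])+.5)*k-.5).astype(int)
y=np.radians(-11.2);c,s=np.cos(y),np.sin(y)
for cx,cy,dx,dy,z,col in((.5149,-.0257,.092,.076,.006,(0,0,255)),(.515,-.0255,.064,.05,.012,(255,0,255)),(.515,-.0255,.064,.04,.028,(0,255,0))):
    P=[[cx+c*u*dx/2-s*v*dy/2,cy+s*u*dx/2+c*v*dy/2,z] for u,v in((1,1),(1,-1),(-1,-1),(-1,1))]
    cv2.polylines(a,[S(proj(P))],True,col,1)
cv2.imwrite("pics/sink.png",a[:,:,::-1])
```

```text
(no output)
```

View pics/sink.png

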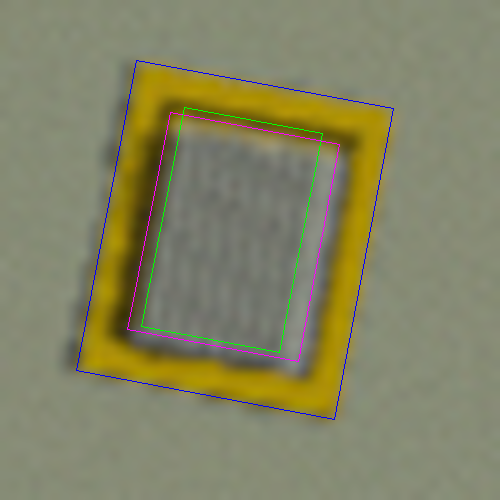

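```bash
cat > sink.py <<'E'
from fit import *
def sink(im,x,y,yaw,show=None):
    k=6;u0,v0=215,140
    a=cv2.resize(im[v0:v0+65,u0:u0+65],None,fx=k,fy=k,interpolation=cv2.INTER_CUBIC)
    h=cv2.cvtColor(a,cv2.COLOR_RGB2HSV).astype(int)
    S=lambda p:((p-[u0,v0])+.5)*k-.5
    B=np.zeros(a.shape[:2],np.uint8); q=[x,y,yaw]
    cv2.fillConvexPoly(B,cv2.convexHull(S(proj(box(q,.084,.068,.006,.006))).astype(np.int32)),1)
    M=((h[...,1]<85)&(h[...,2]>68)&(B>0)).astype(np.uint8); M=cv2.morphologyEx(M,cv2.MORPH_OPEN,np.ones((5,5)))
    M=cv2.fillConvexPoly(np.zeros(M.shape,np.float32),cv2.convexHull(np.argwhere(M)[:,::-1].astype(np.int32)),1.); M=gaussian_filter(M,3)
    def ren(p):
        P=np.vstack([box(p,.064,.05,.006,.012),box(p,.064,.04,.012,.028)])
        return gaussian_filter(cv2.fillConvexPoly(np.zeros(M.shape,np.float32),np.round(cv2.convexHull(S(proj(P)).astype(np.float32))*16).astype(np.int32),1.,lineType=cv2.LINE_AA,shift=4),3)
    f=lambda w:((ren([w[0]/100,w[1]/100,w[2]/5])-M)**2).sum()
    s=np.array([x*100,y*100,yaw*5]); o=minimize(f,s,method='Nelder-Mead',options=dict(initial_simplex=np.vstack([s,s+np.eye(3)*.5])))
    return o.x/[.1,.1,5/57.2958],o.fun/M.sum()
if __name__=="__main__":
    im=np.load("last.npy"); y=np.radians(-11.2)
    p,e=sink(im,.515,-.026,y); b,_=fit(np.load("top0.npy"),"top",yellow,[.515,-.0257,-.2],(.092,.076,0,.006),40)
    d=p[:2]-b[:2]*1e3; print(p,e,b); print("offset in board frame",d@[np.cos(y),np.sin(y)],d@[-np.sin(y),np.cos(y)])
E
python3 sink.py
```

```text
[510.2463779  -27.1382098  -11.77107524] 0.010193205987486176 [  0.51491541  -0.02571175 -11.19845456]
offset in board frame -4.303048440052488 -2.306177775262841
```

The heat sink sits about 4.3 mm and 2.3 mm off centre, so I'll regrasp it and shift it.

```bash
python3 plan.py 510.8,-24.7,80,-11.2,60,4 _,_,16,_,60,3 _,_,_,_,60,1 _,_,_,_,20,4 _,_,24,_,20,2 515.5,-23.3,24,-11.2,20,2 _,_,15.5,_,20,3 ; echo;  python3 plan.py _,_,_,_,60,3 _,_,120,_,60,3 400,60,200,-11.2,60,4 _,_,_,_,60,1
```

```text
0.063, 0.031, 0.06, 0, 0, 0, 60,
0.125, 0.061, 0.12, 0, 0, 0, 60,
0.188, 0.092, 0.18, 0, 0, 0, 60,
0.251, 0.123, 0.24, 0, 0, 0, 60,
0.251, 0.123, 0.283, 0, 0, 0, 60,
0.251, 0.123, 0.325, 0, 0, 0, 60,
0.251, 0.123, 0.368, 0, 0, 0, 60,
0.251, 0.123, 0.368, 0, 0, 0, 60,
0.251, 0.123, 0.368, 0, 0, 0, 20,
0.251, 0.123, 0.368, 0, 0, 0, 20,
0.251, 0.123, 0.368, 0, 0, 0, 20,
0.251, 0.123, 0.368, 0, 0, 0, 20,
0.251, 0.123, 0.36, 0, 0, 0, 20,
0.251, 0.123, 0.352, 0, 0, 0, 20,
0.255, 0.12, 0.352, 0, 0, 0, 20,
0.259, 0.118, 0.352, 0, 0, 0, 20,
0.259, 0.118, 0.358, 0, 0, 0, 20,
0.259, 0.118, 0.363, 0, 0, 0, 20,
0.259, 0.118, 0.369, 0, 0, 0, 20

0, 0, 0, 0, 0, 0, 60,
0, 0, 0, 0, 0, 0, 60,
0, 0, 0, 0, 0, 0, 60,
0, 0, -0.07, 0, 0, 0, 60,
0, 0, -0.139, 0, 0, 0, 60,
0, 0, -0.209, 0, 0, 0, 60,
-0.065, -0.03, -0.249, 0, 0, 0, 60,
-0.129, -0.059, -0.289, 0, 0, 0, 60,
-0.194, -0.089, -0.329, 0, 0, 0, 60,
-0.259, -0.118, -0.369, 0, 0, 0, 60,
-0.259, -0.118, -0.369, 0, 0, 0, 60
```

Emit:
jog_arm(targets=[0.063,0.031,0.06,0,0,0,60,0.125,0.061,0.12,0,0,0,60,0.188,0.092,0.18,0,0,0,60,0.251,0.123,0.24,0,0,0,60,0.251,0.123,0.283,0,0,0,60,0.251,0.123,0.325,0,0,0,60,0.251,0.123,0.368,0,0,0,60,0.251,0.123,0.368,0,0,0,60,0.251,0.123,0.368,0,0,0,20,0.251,0.123,0.368,0,0,0,20,0.251,0.123,0.368,0,0,0,20,0.251,0.123,0.368,0,0,0,20,0.251,0.123,0.36,0,0,0,20,0.251,0.123,0.352,0,0,0,20,0.255,0.12,0.352,0,0,0,20,0.259,0.118,0.352,0,0,0,20,0.259,0.118,0.358,0,0,0,20,0.259,0.118,0.363,0,0,0,20,0.259,0.118,0.369,0,0,0,20])

```text
t: 17.35
ee_pos: [0.5153, -0.0231, 0.0171]
tool_rot: [180.0, 0.0, -11.1]
ft_force: [-12.9, 4.2, 31.4]
width: 0.445
gripper_force: 64.0
```

Emit:
jog_arm(targets=[0,0,0,0,0,0,60,0,0,0,0,0,0,60,0,0,0,0,0,0,60,0,0,-0.07,0,0,0,60,0,0,-0.139,0,0,0,60,0,0,-0.209,0,0,0,60,-0.065,-0.03,-0.249,0,0,0,60,-0.129,-0.059,-0.289,0,0,0,60,-0.194,-0.089,-0.329,0,0,0,60,-0.259,-0.118,-0.369,0,0,0,60,-0.259,-0.118,-0.369,0,0,0,60])

```text
t: 18.73
ee_pos: [0.3995, 0.061, 0.2021]
tool_rot: [-179.8, -0.2, -11.0]
ft_force: [0.6, -0.0, -0.8]
width: 0.703
gripper_force: 0.0
```

```bash
python3 look.py mA,573,-181,-7,19,30; python3 sink.py
python3 - <<'E'
from h import *
from fit import *
ims=vision.capture("side"); print("mA side")
E
```

```text
mA [ 573.5 -181.2   -6.6] 0.0057
[514.00671365 -25.84228333 -10.89356114] 0.010552656230901646 [  0.51491541  -0.02571175 -11.19845456]
offset in board frame -0.866041133032685 -0.3045456489268817
mA side
```

The heat sink is now centred within 1 mm. Next is the left mould module (native pixel about (297,150)): black with a red mark, so a real one.

```bash
python3 plan.py 575,-178.7,120,-6.5,60,6 _,_,_,_,60,1 _,_,20,_,60,4 _,_,_,_,60,1 _,_,_,_,20,5 ; echo;  python3 plan.py _,_,32,_,20,3 _,_,120,_,20,3 515.8,-23.3,120,-11.2,20,5 _,_,_,_,20,1
```

```text
0.073, 0.067, 0.027, 0, 0, -0.004, 60,
0.145, 0.133, 0.053, 0, 0, -0.009, 60,
0.218, 0.2, 0.08, 0, 0, -0.013, 60,
0.291, 0.266, 0.107, 0, 0, -0.017, 60,
0.364, 0.333, 0.133, 0, 0, -0.022, 60,
0.436, 0.4, 0.16, 0, 0, -0.026, 60,
0.436, 0.4, 0.16, 0, 0, -0.026, 60,
0.436, 0.4, 0.21, 0, 0, -0.026, 60,
0.436, 0.4, 0.26, 0, 0, -0.026, 60,
0.436, 0.4, 0.31, 0, 0, -0.026, 60,
0.436, 0.4, 0.36, 0, 0, -0.026, 60,
0.436, 0.4, 0.36, 0, 0, -0.026, 60,
0.436, 0.4, 0.36, 0, 0, -0.026, 20,
0.436, 0.4, 0.36, 0, 0, -0.026, 20,
0.436, 0.4, 0.36, 0, 0, -0.026, 20,
0.436, 0.4, 0.36, 0, 0, -0.026, 20,
0.436, 0.4, 0.36, 0, 0, -0.026, 20

0, 0, -0.008, 0, 0, 0, 20,
0, 0, -0.016, 0, 0, 0, 20,
0, 0, -0.024, 0, 0, 0, 20,
0, 0, -0.083, 0, 0, 0, 20,
0, 0, -0.141, 0, 0, 0, 20,
0, 0, -0.2, 0, 0, 0, 20,
-0.031, -0.059, -0.2, 0, 0, 0.005, 20,
-0.061, -0.118, -0.2, 0, 0, 0.01, 20,
-0.092, -0.177, -0.2, 0, 0, 0.016, 20,
-0.122, -0.236, -0.2, 0, 0, 0.021, 20,
-0.153, -0.296, -0.2, 0, 0, 0.026, 20,
-0.153, -0.296, -0.2, 0, 0, 0.026, 20
```

Emit:
jog_arm(targets=[0.073,0.067,0.027,0,0,-0.004,60,0.145,0.133,0.053,0,0,-0.009,60,0.218,0.2,0.08,0,0,-0.013,60,0.291,0.266,0.107,0,0,-0.017,60,0.364,0.333,0.133,0,0,-0.022,60,0.436,0.4,0.16,0,0,-0.026,60,0.436,0.4,0.16,0,0,-0.026,60,0.436,0.4,0.21,0,0,-0.026,60,0.436,0.4,0.26,0,0,-0.026,60,0.436,0.4,0.31,0,0,-0.026,60,0.436,0.4,0.36,0,0,-0.026,60,0.436,0.4,0.36,0,0,-0.026,60,0.436,0.4,0.36,0,0,-0.026,20,0.436,0.4,0.36,0,0,-0.026,20,0.436,0.4,0.36,0,0,-0.026,20,0.436,0.4,0.36,0,0,-0.026,20,0.436,0.4,0.36,0,0,-0.026,20])

```text
t: 20.95
ee_pos: [0.5759, -0.1792, 0.0217]
tool_rot: [179.9, -0.1, -6.4]
ft_force: [-0.1, -3.4, 5.1]
width: 0.447
gripper_force: 61.0
```

Emit:
jog_arm(targets=[0,0,-0.008,0,0,0,20,0,0,-0.016,0,0,0,20,0,0,-0.024,0,0,0,20,0,0,-0.083,0,0,0,20,0,0,-0.141,0,0,0,20,0,0,-0.2,0,0,0,20,-0.031,-0.059,-0.2,0,0,0.005,20,-0.061,-0.118,-0.2,0,0,0.01,20,-0.092,-0.177,-0.2,0,0,0.016,20,-0.122,-0.236,-0.2,0,0,0.021,20,-0.153,-0.296,-0.2,0,0,0.026,20,-0.153,-0.296,-0.2,0,0,0.026,20])

```text
t: 22.45
ee_pos: [0.5145, -0.0205, 0.1201]
tool_rot: [-179.9, 0.1, -11.0]
ft_force: [1.0, -0.2, -1.6]
width: 0.445
gripper_force: 61.1
```

```bash
python3 plan.py _,_,60,_,20,2 _,_,40,_,20,2 _,_,38,_,20,2 _,_,_,_,20,1 ; echo;  python3 plan.py _,_,_,_,60,3 _,_,140,_,60,3 400,60,200,-11.2,60,4 _,_,_,_,60,1
```

```text
0, 0, 0.06, 0, 0, 0, 20,
0, 0, 0.12, 0, 0, 0, 20,
0, 0, 0.14, 0, 0, 0, 20,
0, 0, 0.16, 0, 0, 0, 20,
0, 0, 0.162, 0, 0, 0, 20,
0, 0, 0.164, 0, 0, 0, 20,
0, 0, 0.164, 0, 0, 0, 20

0, 0, 0, 0, 0, 0, 60,
0, 0, 0, 0, 0, 0, 60,
0, 0, 0, 0, 0, 0, 60,
0, 0, -0.068, 0, 0, 0, 60,
0, 0, -0.136, 0, 0, 0, 60,
0, 0, -0.204, 0, 0, 0, 60,
-0.065, -0.029, -0.234, 0, 0, 0, 60,
-0.13, -0.059, -0.264, 0, 0, 0, 60,
-0.194, -0.088, -0.294, 0, 0, 0, 60,
-0.259, -0.118, -0.324, 0, 0, 0, 60,
-0.259, -0.118, -0.324, 0, 0, 0, 60
```

Emit:
jog_arm(targets=[0,0,0.06,0,0,0,20,0,0,0.12,0,0,0,20,0,0,0.14,0,0,0,20,0,0,0.156,0,0,0,20,0,0,0.159,0,0,0,20,0,0,0.161,0,0,0,20,0,0,0.161,0,0,0,20])

```text
t: 23.32
ee_pos: [0.516, -0.0227, 0.0403]
tool_rot: [-180.0, -0.1, -11.1]
ft_force: [0.5, -0.2, -0.2]
width: 0.443
gripper_force: 61.1
```

Emit:
jog_arm(targets=[0,0,0,0,0,0,60,0,0,0,0,0,0,60,0,0,0,0,0,0,60,0,0,-0.068,0,0,0,60,0,0,-0.136,0,0,0,60,0,0,-0.204,0,0,0,60,-0.065,-0.029,-0.234,0,0,0,60,-0.13,-0.059,-0.264,0,0,0,60,-0.194,-0.088,-0.294,0,0,0,60,-0.259,-0.118,-0.324,0,0,0,60,-0.259,-0.118,-0.324,0,0,0,60])

```text
t: 24.7
ee_pos: [0.3995, 0.0612, 0.2034]
tool_rot: [-179.9, -0.2, -11.0]
ft_force: [0.1, -0.0, -0.1]
width: 0.701
gripper_force: 0.0
```

```bash
python3 -c "
import json;c=json.load(open('cmd.json'));c[2]+=1.5;print(c);json.dump(c,open('cmd.json','w'))"
python3 look.py p1,514.5,-25.5,-11,28,48 m1,668,30,3,0,20 m2,446,-251,-19,0,20 mB,558,-324.5,-7,19,30
python3 - <<'E'
from h import *
im=np.load("last.npy")
crop(im,195,85,305,195,5,"pile1.png")
E
```

```text
[400.0390959688938, 60.020846894969836, 201.5, -11.219999999999999]
p1 [510.  -23.8 -33.4] 0.5252
m1 [667.8  30.2   3.6] 0.0102
m2 [ 445.7 -250.7  -19.2] 0.0066
mB [ 558.1 -324.4   -5.5] 0.0062
```

View pics/pile1.png

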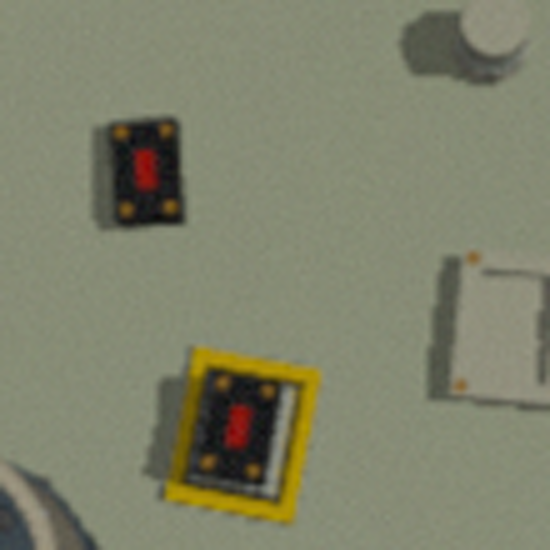

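The module lies on the heat sink at (238,427), parallel to the board. I'll measure its centre by the red mark.

```bash
cat > red.py <<'E'
# red-mark centre: args name,x,y,ztop (mm)
import sys
from fit import *
im=np.load("last.npy")
for a in sys.argv[1:]:
    s=a.split(","); x,y,z=[float(v)/1e3 for v in s[1:]]
    u,v=proj([[x,y,z]])[0].astype(int); r=9
    c=im[v-r:v+r+1,u-r:u+r+1].astype(float); w=np.clip(c[...,0]-2.2*c[...,1]-15,0,None)
    w[w<12]=0
    g=np.mgrid[-r:r+1,-r:r+1]; uv=[u+(w*g[1]).sum()/w.sum(),v+(w*g[0]).sum()/w.sum()]
    C=np.cov(np.array([(unproj([[u+i,v+j]],z)[0]*1e3)[:2] for j,i in zip(g[0].ravel(),g[1].ravel())]).T,aweights=w.ravel())
    e=np.linalg.eigh(C)[1][:,1]; print(s[0],np.round(unproj([uv],z)[0]*1e3,1),"yaw %.0f"%np.degrees(np.arctan(e[1]/e[0])))
E
python3 red.py p1,514.5,-25.5,48 m1,668,30,20 m2,446,-251,20 mB,558,-324.5,30
```

```text
p1 [514.7 -24.8  48. ] yaw -8
m1 [668.7  29.2  20. ] yaw 5
m2 [ 446.5 -252.6   20. ] yaw -22
mB [ 559.2 -326.8   30. ] yaw -10
```

```bash
python3 plan.py 559.6,-322,120,-6.2,60,8 _,_,_,_,60,1 _,_,20,_,60,3 _,_,_,_,60,1 _,_,_,_,20,5 ; echo;  python3 plan.py _,_,32,_,20,3 _,_,120,_,20,3 515.8,-23.3,120,-11.2,20,7 _,_,_,_,20,2
```

```text
0.058, 0.086, 0.02, 0, 0, -0.003, 60,
0.115, 0.172, 0.041, 0, 0, -0.007, 60,
0.173, 0.258, 0.061, 0, 0, -0.01, 60,
0.231, 0.344, 0.082, 0, 0, -0.014, 60,
0.289, 0.43, 0.102, 0, 0, -0.017, 60,
0.346, 0.516, 0.122, 0, 0, -0.021, 60,
0.404, 0.601, 0.143, 0, 0, -0.024, 60,
0.462, 0.687, 0.163, 0, 0, -0.028, 60,
0.462, 0.687, 0.163, 0, 0, -0.028, 60,
0.462, 0.687, 0.23, 0, 0, -0.028, 60,
0.462, 0.687, 0.296, 0, 0, -0.028, 60,
0.462, 0.687, 0.363, 0, 0, -0.028, 60,
0.462, 0.687, 0.363, 0, 0, -0.028, 60,
0.462, 0.687, 0.363, 0, 0, -0.028, 20,
0.462, 0.687, 0.363, 0, 0, -0.028, 20,
0.462, 0.687, 0.363, 0, 0, -0.028, 20,
0.462, 0.687, 0.363, 0, 0, -0.028, 20,
0.462, 0.687, 0.363, 0, 0, -0.028, 20

0, 0, -0.008, 0, 0, 0, 20,
0, 0, -0.016, 0, 0, 0, 20,
0, 0, -0.024, 0, 0, 0, 20,
0, 0, -0.083, 0, 0, 0, 20,
0, 0, -0.141, 0, 0, 0, 20,
0, 0, -0.2, 0, 0, 0, 20,
-0.022, -0.083, -0.2, 0, 0, 0.004, 20,
-0.043, -0.167, -0.2, 0, 0, 0.008, 20,
-0.065, -0.25, -0.2, 0, 0, 0.012, 20,
-0.087, -0.334, -0.2, 0, 0, 0.016, 20,
-0.108, -0.417, -0.2, 0, 0, 0.02, 20,
-0.13, -0.501, -0.2, 0, 0, 0.024, 20,
-0.152, -0.584, -0.2, 0, 0, 0.028, 20,
-0.152, -0.584, -0.2, 0, 0, 0.028, 20,
-0.152, -0.584, -0.2, 0, 0, 0.028, 20
```

Emit:
jog_arm(targets=[0.058,0.086,0.02,0,0,-0.003,60,0.115,0.172,0.041,0,0,-0.007,60,0.173,0.258,0.061,0,0,-0.01,60,0.231,0.344,0.082,0,0,-0.014,60,0.289,0.43,0.102,0,0,-0.017,60,0.346,0.516,0.122,0,0,-0.021,60,0.404,0.601,0.143,0,0,-0.024,60,0.462,0.687,0.163,0,0,-0.028,60,0.462,0.687,0.163,0,0,-0.028,60,0.462,0.687,0.23,0,0,-0.028,60,0.462,0.687,0.296,0,0,-0.028,60,0.462,0.687,0.363,0,0,-0.028,60,0.462,0.687,0.363,0,0,-0.028,60,0.462,0.687,0.363,0,0,-0.028,20,0.462,0.687,0.363,0,0,-0.028,20,0.462,0.687,0.363,0,0,-0.028,20,0.462,0.687,0.363,0,0,-0.028,20,0.462,0.687,0.363,0,0,-0.028,20])

```text
t: 27.0
ee_pos: [0.561, -0.3224, 0.022]
tool_rot: [179.9, -0.1, -6.1]
ft_force: [-1.5, -2.2, 6.1]
width: 0.446
gripper_force: 60.8
```

Emit:
jog_arm(targets=[0,0,-0.008,0,0,0,20,0,0,-0.016,0,0,0,20,0,0,-0.024,0,0,0,20,0,0,-0.083,0,0,0,20,0,0,-0.141,0,0,0,20,0,0,-0.2,0,0,0,20,-0.022,-0.083,-0.2,0,0,0.004,20,-0.043,-0.167,-0.2,0,0,0.008,20,-0.065,-0.25,-0.2,0,0,0.012,20,-0.087,-0.334,-0.2,0,0,0.016,20,-0.108,-0.417,-0.2,0,0,0.02,20,-0.13,-0.501,-0.2,0,0,0.024,20,-0.152,-0.584,-0.2,0,0,0.028,20,-0.152,-0.584,-0.2,0,0,0.028,20,-0.152,-0.584,-0.2,0,0,0.028,20])

```text
t: 28.88
ee_pos: [0.5154, -0.0228, 0.1201]
tool_rot: [-180.0, 0.0, -11.1]
ft_force: [-0.3, -1.3, -0.7]
width: 0.444
gripper_force: 61.1
```

```bash
python3 plan.py _,_,80,_,20,2 _,_,62,_,20,2 _,_,59.5,_,20,2 _,_,_,_,20,1 ; echo;  python3 plan.py _,_,_,_,60,3 _,_,150,_,60,3 400,60,200,-11.2,60,4 _,_,_,_,60,1
```

```text
0, 0, 0.04, 0, 0, 0, 20,
0, 0, 0.08, 0, 0, 0, 20,
0, 0, 0.098, 0, 0, 0, 20,
0, 0, 0.116, 0, 0, 0, 20,
0, 0, 0.118, 0, 0, 0, 20,
0, 0, 0.121, 0, 0, 0, 20,
0, 0, 0.121, 0, 0, 0, 20

0, 0, 0, 0, 0, 0, 60,
0, 0, 0, 0, 0, 0, 60,
0, 0, 0, 0, 0, 0, 60,
0, 0, -0.06, 0, 0, 0, 60,
0, 0, -0.121, 0, 0, 0, 60,
0, 0, -0.181, 0, 0, 0, 60,
-0.065, -0.03, -0.206, 0, 0, 0, 60,
-0.13, -0.059, -0.231, 0, 0, 0, 60,
-0.195, -0.089, -0.256, 0, 0, 0, 60,
-0.259, -0.119, -0.281, 0, 0, 0, 60,
-0.259, -0.119, -0.281, 0, 0, 0, 60
```

Emit:
jog_arm(targets=[0,0,0.04,0,0,0,20,0,0,0.08,0,0,0,20,0,0,0.098,0,0,0,20,0,0,0.116,0,0,0,20,0,0,0.118,0,0,0,20,0,0,0.121,0,0,0,20,0,0,0.121,0,0,0,20])

```text
t: 29.75
ee_pos: [0.516, -0.0231, 0.0602]
tool_rot: [-180.0, -0.0, -11.1]
ft_force: [-0.6, -0.6, -1.2]
width: 0.444
gripper_force: 61.1
```

Emit:
jog_arm(targets=[0,0,0,0,0,0,60,0,0,0,0,0,0,60,0,0,0,0,0,0,60,0,0,-0.06,0,0,0,60,0,0,-0.121,0,0,0,60,0,0,-0.181,0,0,0,60,-0.065,-0.03,-0.206,0,0,0,60,-0.13,-0.059,-0.231,0,0,0,60,-0.195,-0.089,-0.256,0,0,0,60,-0.259,-0.119,-0.281,0,0,0,60,-0.259,-0.119,-0.281,0,0,0,60])

```text
t: 31.12
ee_pos: [0.3996, 0.0613, 0.2017]
tool_rot: [-179.9, -0.1, -11.0]
ft_force: [-0.2, -0.7, -1.1]
width: 0.701
gripper_force: 0.0
```

```bash
python3 look.py m1,668,30,3,0,20 m2,446,-251,-19,0,20;python3 red.py p2,514.5,-25,68 m1,668,30,20 m2,446,-251,20
```

```text
m1 [668.   30.1   3.6] 0.0107
m2 [ 445.9 -251.   -18.9] 0.0054
p2 [514.4 -25.   68. ] yaw -11
m1 [668.5  29.2  20. ] yaw 7
m2 [ 446.1 -252.4   20. ] yaw -22
```

```bash
python3 plan.py 447.4,-248.7,120,-19.5,60,6 _,_,_,_,60,1 _,_,7,_,60,4 _,_,_,_,60,1 _,_,_,_,20,5 ; echo;  python3 plan.py _,_,25,_,20,2 _,_,140,_,20,4 515.8,-23.3,140,-11.2,20,6 _,_,_,_,20,2
```

```text
0.035, 0.098, 0.027, 0, 0, 0.008, 60,
0.071, 0.196, 0.053, 0, 0, 0.015, 60,
0.106, 0.294, 0.08, 0, 0, 0.023, 60,
0.142, 0.392, 0.107, 0, 0, 0.031, 60,
0.177, 0.49, 0.133, 0, 0, 0.038, 60,
0.213, 0.588, 0.16, 0, 0, 0.046, 60,
0.213, 0.588, 0.16, 0, 0, 0.046, 60,
0.213, 0.588, 0.216, 0, 0, 0.046, 60,
0.213, 0.588, 0.273, 0, 0, 0.046, 60,
0.213, 0.588, 0.33, 0, 0, 0.046, 60,
0.213, 0.588, 0.386, 0, 0, 0.046, 60,
0.213, 0.588, 0.386, 0, 0, 0.046, 60,
0.213, 0.588, 0.386, 0, 0, 0.046, 20,
0.213, 0.588, 0.386, 0, 0, 0.046, 20,
0.213, 0.588, 0.386, 0, 0, 0.046, 20,
0.213, 0.588, 0.386, 0, 0, 0.046, 20,
0.213, 0.588, 0.386, 0, 0, 0.046, 20

0, 0, -0.018, 0, 0, 0, 20,
0, 0, -0.036, 0, 0, 0, 20,
0, 0, -0.093, 0, 0, 0, 20,
0, 0, -0.151, 0, 0, 0, 20,
0, 0, -0.208, 0, 0, 0, 20,
0, 0, -0.266, 0, 0, 0, 20,
-0.004, -0.078, -0.266, 0, 0, -0.008, 20,
-0.007, -0.157, -0.266, 0, 0, -0.015, 20,
-0.011, -0.235, -0.266, 0, 0, -0.023, 20,
-0.015, -0.314, -0.266, 0, 0, -0.031, 20,
-0.018, -0.392, -0.266, 0, 0, -0.038, 20,
-0.022, -0.471, -0.266, 0, 0, -0.046, 20,
-0.022, -0.471, -0.266, 0, 0, -0.046, 20,
-0.022, -0.471, -0.266, 0, 0, -0.046, 20
```

Emit:
jog_arm(targets=[0.035,0.098,0.027,0,0,0.008,60,0.071,0.196,0.053,0,0,0.015,60,0.106,0.294,0.08,0,0,0.023,60,0.142,0.392,0.107,0,0,0.031,60,0.177,0.49,0.133,0,0,0.038,60,0.213,0.588,0.16,0,0,0.046,60,0.213,0.588,0.16,0,0,0.046,60,0.213,0.588,0.216,0,0,0.046,60,0.213,0.588,0.273,0,0,0.046,60,0.213,0.588,0.33,0,0,0.046,60,0.213,0.588,0.386,0,0,0.046,60,0.213,0.588,0.386,0,0,0.046,60,0.213,0.588,0.386,0,0,0.046,20,0.213,0.588,0.386,0,0,0.046,20,0.213,0.588,0.386,0,0,0.046,20,0.213,0.588,0.386,0,0,0.046,20,0.213,0.588,0.386,0,0,0.046,20])

```text
t: 33.3
ee_pos: [0.449, -0.2491, 0.0088]
tool_rot: [180.0, -0.2, -19.4]
ft_force: [-0.6, 1.1, 7.1]
width: 0.445
gripper_force: 61.0
```

Emit:
jog_arm(targets=[0,0,-0.018,0,0,0,20,0,0,-0.036,0,0,0,20,0,0,-0.093,0,0,0,20,0,0,-0.151,0,0,0,20,0,0,-0.208,0,0,0,20,0,0,-0.266,0,0,0,20,-0.004,-0.078,-0.266,0,0,-0.008,20,-0.007,-0.157,-0.266,0,0,-0.015,20,-0.011,-0.235,-0.266,0,0,-0.023,20,-0.015,-0.314,-0.266,0,0,-0.031,20,-0.018,-0.392,-0.266,0,0,-0.038,20,-0.022,-0.471,-0.266,0,0,-0.046,20,-0.022,-0.471,-0.266,0,0,-0.046,20,-0.022,-0.471,-0.266,0,0,-0.046,20])

```text
t: 35.05
ee_pos: [0.5155, -0.0231, 0.1405]
tool_rot: [180.0, 0.0, -11.1]
ft_force: [-0.3, -0.6, -1.1]
width: 0.449
gripper_force: 60.5
```

```bash
python3 - <<'E'
from h import *
im=vision.capture("side"); np.save("sideB.npy",im)
u,v=proj([[.5155,-.023,.1]],"side")[0].astype(int)
crop(im,u-45,v-60,u+45,v+45,5,"hold3.png")
E
python3 plan.py _,_,95,_,20,2 _,_,79,_,20,2 _,_,76.5,_,20,2 _,_,_,_,20,1 ; echo;  python3 plan.py _,_,_,_,60,3 _,_,150,_,60,3 400,60,200,-11.2,60,4 _,_,_,_,60,1
```

```text
0, 0, 0.045, 0, 0, 0, 20,
0, 0, 0.09, 0, 0, 0, 20,
0, 0, 0.106, 0, 0, 0, 20,
0, 0, 0.122, 0, 0, 0, 20,
0, 0, 0.124, 0, 0, 0, 20,
0, 0, 0.127, 0, 0, 0, 20,
0, 0, 0.127, 0, 0, 0, 20

0, 0, 0, 0, 0, 0, 60,
0, 0, 0, 0, 0, 0, 60,
0, 0, 0, 0, 0, 0, 60,
0, 0, -0.049, 0, 0, 0, 60,
0, 0, -0.098, 0, 0, 0, 60,
0, 0, -0.147, 0, 0, 0, 60,
-0.065, -0.03, -0.172, 0, 0, 0, 60,
-0.13, -0.059, -0.197, 0, 0, 0, 60,
-0.195, -0.089, -0.222, 0, 0, 0, 60,
-0.259, -0.118, -0.247, 0, 0, 0, 60,
-0.259, -0.118, -0.247, 0, 0, 0, 60
```

View pics/hold3.png

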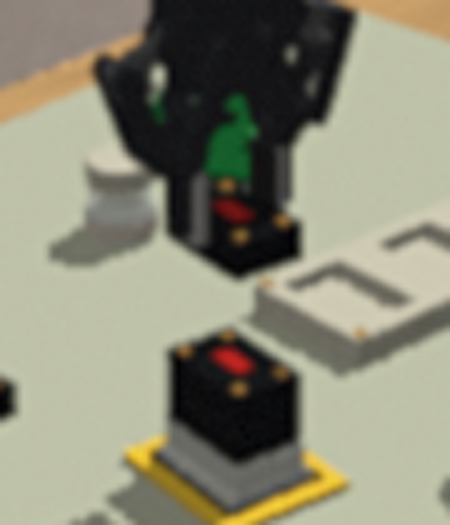

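The third module is held level at (235,235). The pile below at (235,410) is square. I'm lowering it now.

Emit:
jog_arm(targets=[0,0,0.045,0,0,0,20,0,0,0.09,0,0,0,20,0,0,0.106,0,0,0,20,0,0,0.122,0,0,0,20,0,0,0.124,0,0,0,20,0,0,0.127,0,0,0,20,0,0,0.127,0,0,0,20])

```text
t: 35.98
ee_pos: [0.516, -0.0229, 0.0771]
tool_rot: [-180.0, -0.0, -11.1]
ft_force: [1.0, -0.1, -0.6]
width: 0.447
gripper_force: 60.5
```

Emit:
jog_arm(targets=[0,0,0,0,0,0,60,0,0,0,0,0,0,60,0,0,0,0,0,0,60,0,0,-0.049,0,0,0,60,0,0,-0.098,0,0,0,60,0,0,-0.147,0,0,0,60,-0.065,-0.03,-0.172,0,0,0,60,-0.13,-0.059,-0.197,0,0,0,60,-0.195,-0.089,-0.222,0,0,0,60,-0.259,-0.118,-0.247,0,0,0,60,-0.259,-0.118,-0.247,0,0,0,60])

```text
t: 37.35
ee_pos: [0.3995, 0.0609, 0.2017]
tool_rot: [-179.9, -0.1, -11.0]
ft_force: [-0.4, 0.4, -0.8]
width: 0.702
gripper_force: 0.0
```

```bash
python3 look.py m1,668,30,3,0,20;python3 red.py p3,514.5,-25,88 m1,668,30,20
```

```text
m1 [667.8  30.2   3.6] 0.009
p3 [512.  -25.7  88. ] yaw -13
m1 [669.1  29.6  20. ] yaw 5
```

```bash
python3 plan.py 670,31.5,120,4,60,6 _,_,_,_,60,1 _,_,7,_,60,4 _,_,_,_,60,1 _,_,_,_,20,5 ; echo;  python3 plan.py _,_,25,_,20,2 _,_,155,_,20,4 515.8,-23.3,155,-11.2,20,4 _,_,_,_,20,2
```

```text
0.09, -0.008, 0.027, 0, 0, -0.014, 60,
0.18, -0.016, 0.053, 0, 0, -0.028, 60,
0.27, -0.025, 0.08, 0, 0, -0.042, 60,
0.36, -0.033, 0.107, 0, 0, -0.056, 60,
0.45, -0.041, 0.133, 0, 0, -0.07, 60,
0.54, -0.049, 0.16, 0, 0, -0.085, 60,
0.54, -0.049, 0.16, 0, 0, -0.085, 60,
0.54, -0.049, 0.216, 0, 0, -0.085, 60,
0.54, -0.049, 0.273, 0, 0, -0.085, 60,
0.54, -0.049, 0.33, 0, 0, -0.085, 60,
0.54, -0.049, 0.386, 0, 0, -0.085, 60,
0.54, -0.049, 0.386, 0, 0, -0.085, 60,
0.54, -0.049, 0.386, 0, 0, -0.085, 20,
0.54, -0.049, 0.386, 0, 0, -0.085, 20,
0.54, -0.049, 0.386, 0, 0, -0.085, 20,
0.54, -0.049, 0.386, 0, 0, -0.085, 20,
0.54, -0.049, 0.386, 0, 0, -0.085, 20

0, 0, -0.018, 0, 0, 0, 20,
0, 0, -0.036, 0, 0, 0, 20,
0, 0, -0.101, 0, 0, 0, 20,
0, 0, -0.166, 0, 0, 0, 20,
0, 0, -0.231, 0, 0, 0, 20,
0, 0, -0.296, 0, 0, 0, 20,
-0.079, 0.022, -0.296, 0, 0, 0.021, 20,
-0.157, 0.044, -0.296, 0, 0, 0.042, 20,
-0.236, 0.065, -0.296, 0, 0, 0.064, 20,
-0.315, 0.087, -0.296, 0, 0, 0.085, 20,
-0.315, 0.087, -0.296, 0, 0, 0.085, 20,
-0.315, 0.087, -0.296, 0, 0, 0.085, 20
```

Emit:
jog_arm(targets=[0.09,-0.008,0.027,0,0,-0.014,60,0.18,-0.016,0.053,0,0,-0.028,60,0.27,-0.025,0.08,0,0,-0.042,60,0.36,-0.033,0.107,0,0,-0.056,60,0.45,-0.041,0.133,0,0,-0.07,60,0.54,-0.049,0.16,0,0,-0.085,60,0.54,-0.049,0.16,0,0,-0.085,60,0.54,-0.049,0.216,0,0,-0.085,60,0.54,-0.049,0.273,0,0,-0.085,60,0.54,-0.049,0.33,0,0,-0.085,60,0.54,-0.049,0.386,0,0,-0.085,60,0.54,-0.049,0.386,0,0,-0.085,60,0.54,-0.049,0.386,0,0,-0.085,20,0.54,-0.049,0.386,0,0,-0.085,20,0.54,-0.049,0.386,0,0,-0.085,20,0.54,-0.049,0.386,0,0,-0.085,20,0.54,-0.049,0.386,0,0,-0.085,20])

```text
t: 39.52
ee_pos: [0.6709, 0.0319, 0.0092]
tool_rot: [180.0, -0.2, 4.2]
ft_force: [0.2, 0.5, 6.7]
width: 0.45
gripper_force: 62.6
```

Emit:
jog_arm(targets=[0,0,-0.018,0,0,0,20,0,0,-0.036,0,0,0,20,0,0,-0.101,0,0,0,20,0,0,-0.166,0,0,0,20,0,0,-0.231,0,0,0,20,0,0,-0.296,0,0,0,20,-0.079,0.022,-0.296,0,0,0.021,20,-0.157,0.044,-0.296,0,0,0.042,20,-0.236,0.065,-0.296,0,0,0.064,20,-0.315,0.087,-0.296,0,0,0.085,20,-0.315,0.087,-0.296,0,0,0.085,20,-0.315,0.087,-0.296,0,0,0.085,20])

```text
t: 41.02
ee_pos: [0.5164, -0.0229, 0.156]
tool_rot: [-180.0, -0.1, -11.1]
ft_force: [0.5, 0.4, -0.7]
width: 0.445
gripper_force: 61.9
```

```bash
python3 - <<'E'
from h import *
im=vision.capture("side")
u,v=proj([[.5155,-.023,.1]],"side")[0].astype(int)
crop(im,u-45,v-60,u+45,v+45,5,"hold4.png")
E
python3 plan.py _,_,115,_,20,2 _,_,99,_,20,2 _,_,96.5,_,20,2 _,_,_,_,20,1 ; echo;  python3 plan.py _,_,_,_,60,3 _,_,170,_,60,3 400,60,200,-11.2,60,4 _,_,_,_,60,1
```

```text
0, 0, 0.04, 0, 0, 0, 20,
0, 0, 0.08, 0, 0, 0, 20,
0, 0, 0.096, 0, 0, 0, 20,
0, 0, 0.112, 0, 0, 0, 20,
0, 0, 0.115, 0, 0, 0, 20,
0, 0, 0.117, 0, 0, 0, 20,
0, 0, 0.117, 0, 0, 0, 20

0, 0, 0, 0, 0, 0, 60,
0, 0, 0, 0, 0, 0, 60,
0, 0, 0, 0, 0, 0, 60,
0, 0, -0.049, 0, 0, 0, 60,
0, 0, -0.098, 0, 0, 0, 60,
0, 0, -0.147, 0, 0, 0, 60,
-0.065, -0.03, -0.162, 0, 0, 0, 60,
-0.13, -0.059, -0.177, 0, 0, 0, 60,
-0.195, -0.089, -0.192, 0, 0, 0, 60,
-0.26, -0.118, -0.207, 0, 0, 0, 60,
-0.26, -0.118, -0.207, 0, 0, 0, 60
```

View pics/hold4.png

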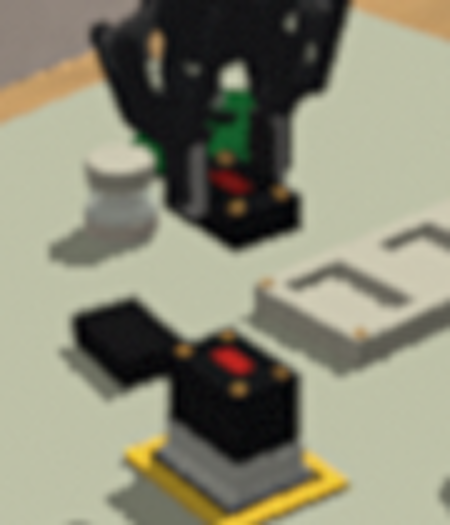

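The third module is not on the pile: it lies beside it at (125,340), black side up. The "p3" reading was really the second module's mark. I'll back off still holding module 4 and look from above.

```bash
echo '[515.8,-23.3,155,-11.2]' > cmd.json; python3 plan.py 400,80,200,-11.2,20,5 _,_,_,_,20,1
```

```text
-0.053, -0.032, -0.018, 0, 0, 0, 20,
-0.107, -0.063, -0.036, 0, 0, 0, 20,
-0.16, -0.095, -0.054, 0, 0, 0, 20,
-0.214, -0.126, -0.072, 0, 0, 0, 20,
-0.267, -0.158, -0.09, 0, 0, 0, 20,
-0.267, -0.158, -0.09, 0, 0, 0, 20
```

Emit:
jog_arm(targets=[-0.053,-0.032,-0.018,0,0,0,20,-0.107,-0.063,-0.036,0,0,0,20,-0.16,-0.095,-0.054,0,0,0,20,-0.214,-0.126,-0.072,0,0,0,20,-0.267,-0.158,-0.09,0,0,0,20,-0.267,-0.158,-0.09,0,0,0,20])

```text
t: 41.82
ee_pos: [0.4003, 0.0819, 0.2013]
tool_rot: [-179.9, -0.1, -11.0]
ft_force: [0.4, -0.1, 0.1]
width: 0.445
gripper_force: 61.9
```

Run:
```python
from h import *
im=vision.capture("top"); np.save("last.npy",im)
s=vision.capture("side")
u,v=proj([[.5155,-.023,.05]],"side")[0].astype(int)
A=cv2.resize(im[110:200,205:275],None,fx=6,fy=6,interpolation=cv2.INTER_CUBIC)
B=cv2.resize(s[v-50:v+40,u-45:u+15],None,fx=6,fy=6,interpolation=cv2.INTER_CUBIC)
cv2.imwrite("pics/both.png",np.hstack([A,B])[:,:,::-1]); print(u,v)
```

```text
219 206
```

View pics/both.png

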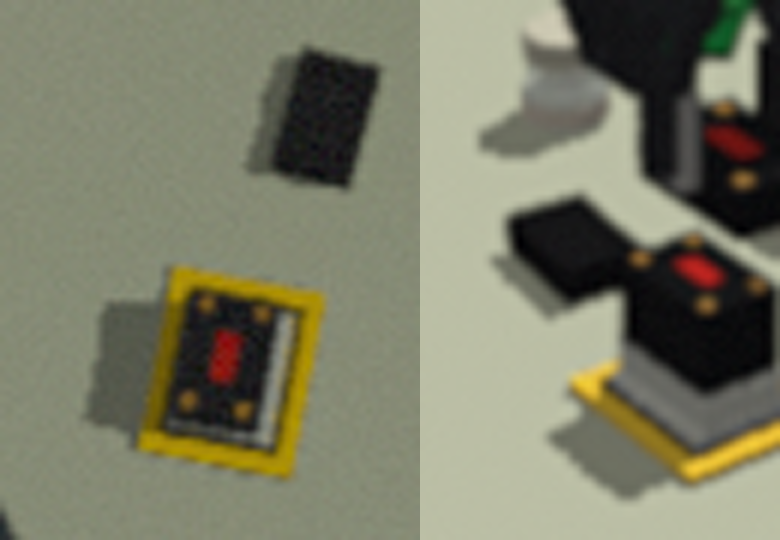

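The fallen module lies flat and upside down at top-crop (325,117), which is fine since either face may be up. The pile of two is intact at (222,360). I'll place the held module as the third one.

```bash
python3 plan.py 515.8,-23.3,140,-11.2,20,5 _,_,_,_,20,2 _,_,90,_,20,3 _,_,79,_,20,2 _,_,76.5,_,20,2 _,_,_,_,20,2; echo;  python3 plan.py _,_,_,_,60,4
```

```text
0.053, 0.032, 0.024, 0, 0, 0, 20,
0.107, 0.063, 0.048, 0, 0, 0, 20,
0.16, 0.095, 0.072, 0, 0, 0, 20,
0.214, 0.126, 0.096, 0, 0, 0, 20,
0.267, 0.158, 0.12, 0, 0, 0, 20,
0.267, 0.158, 0.12, 0, 0, 0, 20,
0.267, 0.158, 0.12, 0, 0, 0, 20,
0.267, 0.158, 0.153, 0, 0, 0, 20,
0.267, 0.158, 0.187, 0, 0, 0, 20,
0.267, 0.158, 0.22, 0, 0, 0, 20,
0.267, 0.158, 0.231, 0, 0, 0, 20,
0.267, 0.158, 0.242, 0, 0, 0, 20,
0.267, 0.158, 0.244, 0, 0, 0, 20,
0.267, 0.158, 0.247, 0, 0, 0, 20,
0.267, 0.158, 0.247, 0, 0, 0, 20,
0.267, 0.158, 0.247, 0, 0, 0, 20

0, 0, 0, 0, 0, 0, 60,
0, 0, 0, 0, 0, 0, 60,
0, 0, 0, 0, 0, 0, 60,
0, 0, 0, 0, 0, 0, 60
```

Emit:
jog_arm(targets=[0.053,0.032,0.024,0,0,0,20,0.107,0.063,0.048,0,0,0,20,0.16,0.095,0.072,0,0,0,20,0.214,0.126,0.096,0,0,0,20,0.267,0.158,0.12,0,0,0,20,0.267,0.158,0.12,0,0,0,20,0.267,0.158,0.12,0,0,0,20,0.267,0.158,0.153,0,0,0,20,0.267,0.158,0.187,0,0,0,20,0.267,0.158,0.22,0,0,0,20,0.267,0.158,0.231,0,0,0,20,0.267,0.158,0.242,0,0,0,20,0.267,0.158,0.244,0,0,0,20,0.267,0.158,0.247,0,0,0,20,0.267,0.158,0.247,0,0,0,20,0.267,0.158,0.247,0,0,0,20])

```text
t: 43.92
ee_pos: [0.5162, -0.023, 0.0772]
tool_rot: [-180.0, -0.1, -11.1]
ft_force: [0.0, 1.6, 1.1]
width: 0.45
gripper_force: 62.0
```

Emit:
jog_arm(targets=[0,0,0,0,0,0,60,0,0,0,0,0,0,60,0,0,0,0,0,0,60,0,0,0,0,0,0,60])

```text
t: 44.42
ee_pos: [0.5158, -0.023, 0.0767]
tool_rot: [180.0, 0.0, -11.1]
ft_force: [0.0, 0.3, -0.0]
width: 0.7
gripper_force: 0.0
```

```bash
python3 - <<'E'
from h import *
s=vision.capture("side"); u,v=219,206
print(arm.get_state()["ft_force"],arm.get_state()["width"])
crop(s,u-45,v-60,u+35,v+40,6,"rel3.png")
E
python3 plan.py _,_,110,_,60,3 _,_,170,_,60,2 400,60,200,-11.2,60,4 _,_,_,_,60,1
```

```text
[-0.55486535  0.13077631 -0.06352655] 0.6994255024613542
0, 0, -0.022, 0, 0, 0, 60,
0, 0, -0.045, 0, 0, 0, 60,
0, 0, -0.067, 0, 0, 0, 60,
0, 0, -0.127, 0, 0, 0, 60,
0, 0, -0.187, 0, 0, 0, 60,
-0.065, -0.03, -0.202, 0, 0, 0, 60,
-0.13, -0.059, -0.217, 0, 0, 0, 60,
-0.195, -0.089, -0.232, 0, 0, 0, 60,
-0.26, -0.118, -0.247, 0, 0, 0, 60,
-0.26, -0.118, -0.247, 0, 0, 0, 60
```

View pics/rel3.png

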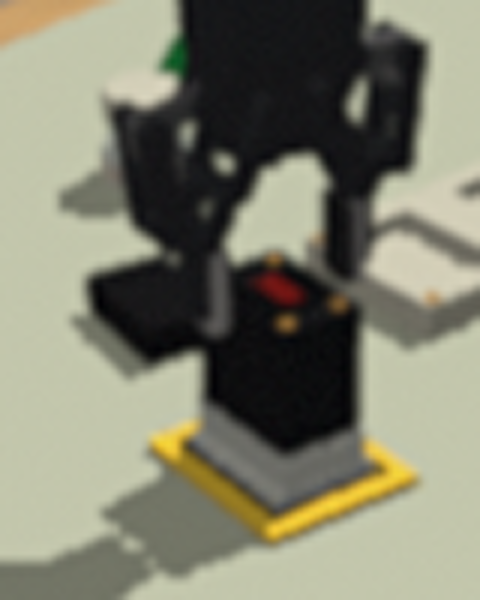

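Released: the third module sits square on the pile, with its top at (275,290). I'll retreat and measure the fallen one.

Emit:
jog_arm(targets=[0,0,-0.022,0,0,0,60,0,0,-0.045,0,0,0,60,0,0,-0.067,0,0,0,60,0,0,-0.127,0,0,0,60,0,0,-0.187,0,0,0,60,-0.065,-0.03,-0.202,0,0,0,60,-0.13,-0.059,-0.217,0,0,0,60,-0.195,-0.089,-0.232,0,0,0,60,-0.26,-0.118,-0.247,0,0,0,60,-0.26,-0.118,-0.247,0,0,0,60])

```text
t: 45.72
ee_pos: [0.3989, 0.0609, 0.202]
tool_rot: [-179.9, -0.1, -11.0]
ft_force: [1.2, -0.0, -0.6]
width: 0.704
gripper_force: 0.0
```

```bash
python3 - <<'E'
from h import *
print(unproj([[205+325/6,110+117/6]],.02))
E
python3 look.py f,640,-70,-15,0,20; python3 red.py p3,514.5,-25,88
```

```text
[[ 0.63484254 -0.07340288  0.02      ]]
f [636.9 -71.1 -16. ] 0.0055
p3 [514. -25.  88.] yaw -13
```

```bash
python3 plan.py 638.9,-69,140,-16,60,6 _,_,_,_,60,1 _,_,7,_,60,4 _,_,_,_,60,1 _,_,_,_,20,5 ; echo;  python3 plan.py _,_,25,_,20,2 _,_,165,_,20,4 515.8,-23.3,165,-11.2,20,5 _,_,_,_,20,2
```

```text
0.087, 0.027, 0.02, 0, 0, 0.004, 60,
0.173, 0.053, 0.04, 0, 0, 0.009, 60,
0.26, 0.08, 0.06, 0, 0, 0.013, 60,
0.346, 0.107, 0.08, 0, 0, 0.018, 60,
0.433, 0.133, 0.1, 0, 0, 0.022, 60,
0.519, 0.16, 0.12, 0, 0, 0.027, 60,
0.519, 0.16, 0.12, 0, 0, 0.027, 60,
0.519, 0.16, 0.186, 0, 0, 0.027, 60,
0.519, 0.16, 0.253, 0, 0, 0.027, 60,
0.519, 0.16, 0.32, 0, 0, 0.027, 60,
0.519, 0.16, 0.386, 0, 0, 0.027, 60,
0.519, 0.16, 0.386, 0, 0, 0.027, 60,
0.519, 0.16, 0.386, 0, 0, 0.027, 20,
0.519, 0.16, 0.386, 0, 0, 0.027, 20,
0.519, 0.16, 0.386, 0, 0, 0.027, 20,
0.519, 0.16, 0.386, 0, 0, 0.027, 20,
0.519, 0.16, 0.386, 0, 0, 0.027, 20

0, 0, -0.018, 0, 0, 0, 20,
0, 0, -0.036, 0, 0, 0, 20,
0, 0, -0.106, 0, 0, 0, 20,
0, 0, -0.176, 0, 0, 0, 20,
0, 0, -0.246, 0, 0, 0, 20,
0, 0, -0.316, 0, 0, 0, 20,
-0.052, -0.004, -0.316, 0, 0, -0.005, 20,
-0.105, -0.008, -0.316, 0, 0, -0.011, 20,
-0.157, -0.012, -0.316, 0, 0, -0.016, 20,
-0.209, -0.016, -0.316, 0, 0, -0.022, 20,
-0.262, -0.02, -0.316, 0, 0, -0.027, 20,
-0.262, -0.02, -0.316, 0, 0, -0.027, 20,
-0.262, -0.02, -0.316, 0, 0, -0.027, 20
```

Emit:
jog_arm(targets=[0.087,0.027,0.02,0,0,0.004,60,0.173,0.053,0.04,0,0,0.009,60,0.26,0.08,0.06,0,0,0.013,60,0.346,0.107,0.08,0,0,0.018,60,0.433,0.133,0.1,0,0,0.022,60,0.519,0.16,0.12,0,0,0.027,60,0.519,0.16,0.12,0,0,0.027,60,0.519,0.16,0.186,0,0,0.027,60,0.519,0.16,0.253,0,0,0.027,60,0.519,0.16,0.32,0,0,0.027,60,0.519,0.16,0.386,0,0,0.027,60,0.519,0.16,0.386,0,0,0.027,60,0.519,0.16,0.386,0,0,0.027,20,0.519,0.16,0.386,0,0,0.027,20,0.519,0.16,0.386,0,0,0.027,20,0.519,0.16,0.386,0,0,0.027,20,0.519,0.16,0.386,0,0,0.027,20])

```text
t: 47.9
ee_pos: [0.6404, -0.0687, 0.0096]
tool_rot: [-180.0, -0.2, -16.0]
ft_force: [-1.1, 0.1, 6.9]
width: 0.447
gripper_force: 62.2
```

Emit:
jog_arm(targets=[0,0,-0.018,0,0,0,20,0,0,-0.036,0,0,0,20,0,0,-0.106,0,0,0,20,0,0,-0.176,0,0,0,20,0,0,-0.246,0,0,0,20,0,0,-0.316,0,0,0,20,-0.052,-0.004,-0.316,0,0,-0.005,20,-0.105,-0.008,-0.316,0,0,-0.011,20,-0.157,-0.012,-0.316,0,0,-0.016,20,-0.209,-0.016,-0.316,0,0,-0.022,20,-0.262,-0.02,-0.316,0,0,-0.027,20,-0.262,-0.02,-0.316,0,0,-0.027,20,-0.262,-0.02,-0.316,0,0,-0.027,20])

```text
t: 49.52
ee_pos: [0.5161, -0.023, 0.1658]
tool_rot: [-180.0, -0.1, -11.1]
ft_force: [0.4, -0.5, -0.0]
width: 0.448
gripper_force: 61.4
```

```bash
python3 plan.py _,_,110,_,20,3 _,_,99,_,20,2 _,_,96.5,_,20,2 _,_,_,_,20,2; echo;  python3 plan.py _,_,_,_,60,4 _,_,130,_,60,3 _,_,180,_,60,2 400,60,200,-11.2,60,4 _,_,_,_,60,1
```

```text
0, 0, 0.037, 0, 0, 0, 20,
0, 0, 0.073, 0, 0, 0, 20,
0, 0, 0.11, 0, 0, 0, 20,
0, 0, 0.121, 0, 0, 0, 20,
0, 0, 0.132, 0, 0, 0, 20,
0, 0, 0.135, 0, 0, 0, 20,
0, 0, 0.137, 0, 0, 0, 20,
0, 0, 0.137, 0, 0, 0, 20,
0, 0, 0.137, 0, 0, 0, 20

0, 0, 0, 0, 0, 0, 60,
0, 0, 0, 0, 0, 0, 60,
0, 0, 0, 0, 0, 0, 60,
0, 0, 0, 0, 0, 0, 60,
0, 0, -0.022, 0, 0, 0, 60,
0, 0, -0.045, 0, 0, 0, 60,
0, 0, -0.067, 0, 0, 0, 60,
0, 0, -0.117, 0, 0, 0, 60,
0, 0, -0.167, 0, 0, 0, 60,
-0.065, -0.03, -0.177, 0, 0, 0, 60,
-0.13, -0.059, -0.187, 0, 0, 0, 60,
-0.194, -0.089, -0.197, 0, 0, 0, 60,
-0.259, -0.118, -0.207, 0, 0, 0, 60,
-0.259, -0.118, -0.207, 0, 0, 0, 60
```

Emit:
jog_arm(targets=[0,0,0.037,0,0,0,20,0,0,0.073,0,0,0,20,0,0,0.11,0,0,0,20,0,0,0.121,0,0,0,20,0,0,0.132,0,0,0,20,0,0,0.135,0,0,0,20,0,0,0.137,0,0,0,20,0,0,0.137,0,0,0,20,0,0,0.137,0,0,0,20])

```text
t: 50.65
ee_pos: [0.5161, -0.0229, 0.0976]
tool_rot: [-180.0, -0.1, -11.1]
ft_force: [-2.0, 0.4, 4.9]
width: 0.445
gripper_force: 61.9
```

Emit:
jog_arm(targets=[0,0,0,0,0,0,60,0,0,0,0,0,0,60,0,0,0,0,0,0,60,0,0,0,0,0,0,60,0,0,-0.022,0,0,0,60,0,0,-0.045,0,0,0,60,0,0,-0.067,0,0,0,60,0,0,-0.117,0,0,0,60,0,0,-0.167,0,0,0,60,-0.065,-0.03,-0.177,0,0,0,60,-0.13,-0.059,-0.187,0,0,0,60,-0.194,-0.089,-0.197,0,0,0,60,-0.259,-0.118,-0.207,0,0,0,60,-0.259,-0.118,-0.207,0,0,0,60])

```text
t: 52.4
ee_pos: [0.3991, 0.0609, 0.2018]
tool_rot: [-179.9, -0.1, -11.0]
ft_force: [1.1, -0.1, -0.1]
width: 0.7
gripper_force: 0.0
```

```bash
python3 - <<'E'
from fit import *
im=vision.capture("top"); np.save("last.npy",im)
# flipped top face: no red; fit dark silhouette
dark=lambda h:(h[...,2]<60)
for z0 in(.088,.068): print(fit(im,"top",dark,[.514,-.025,np.radians(-11)],(*MOD,z0,.108),22))
print(im[150:196,225:268].max(2)[::3,::3])
E
python3 plan.py 516.5,250,170,-86.1,50,9 _,_,_,_,50,2 _,_,86,_,50,3 _,_,_,_,50,1 _,_,_,_,5,4
```

```text
(array([  0.5103017 ,  -0.02520693, -11.86332493]), np.float64(0.005373817976735519))
(array([  0.51120983,  -0.02488241, -11.46780145]), np.float64(0.0041290201970219))
[[140 138 137 138 138 140 140 139 139 138 140 137 141 136 140]
 [140 138 141 137 138 140 135 139 136 139 138 137 139 136 136]
 [140 137 138 168  85 108 134 143 124 139 136 140 139 136 141]
 [141 139 112 167  34  35  33  33  31 170 170 164 139 139 138]
 [ 83  88  89 109  30  33  29  26  33 105 109 151 140 139 137]
 [ 89  88  91  78  32  36  27  26  18 140 139 148 134 138 139]
 [ 89  90 102  68  28  37  27  32  29 148 155 136 139 139 137]
 [ 88  89 110  37  27  32  28  22  54 128 170 138 139 137 138]
 [ 88  89 109  34  34  34  31  31  95  91 171 136 139 139 139]
 [ 90  83 106  26  28  34  28  28 123 104 154 140 140 140 137]
 [ 85  97  81  73  54  35  22  10 136 137 145 139 139 140 136]
 [126 132 156 150 132  71  65  74 133 156 136 139 138 139 137]
 [141 135 128 137 143 166 170 172 157 169 137 139 140 138 137]
 [134 141 138 139 140 137 142 124 133 139 139 139 140 141 141]
 [138 137 140 139 138 139 142 137 141 139 137 139 139 137 139]
 [139 139 141 137 138 138 140 137 137 142 139 139 139 138 138]]
0.017, -0.046, 0.007, 0, 0, 0.046, 50,
0.034, -0.093, 0.013, 0, 0, 0.092, 50,
0.052, -0.139, 0.02, 0, 0, 0.139, 50,
0.069, -0.186, 0.027, 0, 0, 0.185, 50,
0.086, -0.232, 0.033, 0, 0, 0.231, 50,
0.103, -0.279, 0.04, 0, 0, 0.277, 50,
0.12, -0.325, 0.047, 0, 0, 0.324, 50,
0.137, -0.372, 0.053, 0, 0, 0.37, 50,
0.155, -0.418, 0.06, 0, 0, 0.416, 50,
0.155, -0.418, 0.06, 0, 0, 0.416, 50,
0.155, -0.418, 0.06, 0, 0, 0.416, 50,
0.155, -0.418, 0.116, 0, 0, 0.416, 50,
0.155, -0.418, 0.172, 0, 0, 0.416, 50,
0.155, -0.418, 0.228, 0, 0, 0.416, 50,
0.155, -0.418, 0.228, 0, 0, 0.416, 50,
0.155, -0.418, 0.228, 0, 0, 0.416, 5,
0.155, -0.418, 0.228, 0, 0, 0.416, 5,
0.155, -0.418, 0.228, 0, 0, 0.416, 5,
0.155, -0.418, 0.228, 0, 0, 0.416, 5
```

Emit:
jog_arm(targets=[0.017,-0.046,0.007,0,0,0.046,50,0.034,-0.093,0.013,0,0,0.092,50,0.052,-0.139,0.02,0,0,0.139,50,0.069,-0.186,0.027,0,0,0.185,50,0.086,-0.232,0.033,0,0,0.231,50,0.103,-0.279,0.04,0,0,0.277,50,0.12,-0.325,0.047,0,0,0.324,50,0.137,-0.372,0.053,0,0,0.37,50,0.155,-0.418,0.06,0,0,0.416,50,0.155,-0.418,0.06,0,0,0.416,50,0.155,-0.418,0.06,0,0,0.416,50,0.155,-0.418,0.116,0,0,0.416,50,0.155,-0.418,0.172,0,0,0.416,50,0.155,-0.418,0.228,0,0,0.416,50,0.155,-0.418,0.228,0,0,0.416,50,0.155,-0.418,0.228,0,0,0.416,5,0.155,-0.418,0.228,0,0,0.416,5,0.155,-0.418,0.228,0,0,0.416,5,0.155,-0.418,0.228,0,0,0.416,5], newtons=40)

```text
t: 54.82
ee_pos: [0.5173, 0.2505, 0.0881]
tool_rot: [-179.8, 0.1, -86.0]
ft_force: [-1.0, -0.1, 7.4]
width: 0.175
gripper_force: 41.3
```

```bash
cat cmd.json; python3 plan.py 615.3,256.7,_,_,5,11 _,_,_,_,5,2; cat cmd.json
```

```text
[516.6789472423281, 249.7928288096163, 86.0, -86.08]0, -0.018, 0, 0, 0, 0, 5,
0, -0.036, 0, 0, 0, 0, 5,
0, -0.054, 0, 0, 0, 0, 5,
0, -0.072, 0, 0, 0, 0, 5,
0, -0.09, 0, 0, 0, 0, 5,
0, -0.108, 0, 0, 0, 0, 5,
0, -0.126, 0, 0, 0, 0, 5,
0, -0.144, 0, 0, 0, 0, 5,
0, -0.162, 0, 0, 0, 0, 5,
0, -0.18, 0, 0, 0, 0, 5,
0, -0.198, 0, 0, 0, 0, 5,
0, -0.198, 0, 0, 0, 0, 5,
0, -0.198, 0, 0, 0, 0, 5
[615.4473343899307, 256.56081966815754, 86.0, -86.08]
```

Emit:
jog_arm(targets=[0,-0.018,0,0,0,0,5,0,-0.036,0,0,0,0,5,0,-0.054,0,0,0,0,5,0,-0.072,0,0,0,0,5,0,-0.09,0,0,0,0,5,0,-0.108,0,0,0,0,5,0,-0.126,0,0,0,0,5,0,-0.144,0,0,0,0,5,0,-0.162,0,0,0,0,5,0,-0.18,0,0,0,0,5,0,-0.198,0,0,0,0,5,0,-0.198,0,0,0,0,5,0,-0.198,0,0,0,0,5])

```text
t: 56.45
ee_pos: [0.6164, 0.2574, 0.0882]
tool_rot: [-179.8, 0.1, -86.0]
ft_force: [0.8, 1.2, 4.9]
width: 0.176
gripper_force: 41.2
```

Emit:
jog_arm(targets=[0,-0.002,0,0,0,0,5,0,-0.004,0,0,0,0,5,0,-0.004,0,0,0,0,5])

```text
t: 56.82
ee_pos: [0.6173, 0.2574, 0.0882]
tool_rot: [-179.9, 0.0, -86.0]
ft_force: [-3.6, -0.6, 8.2]
width: 0.174
gripper_force: 41.5
```

Emit:
jog_arm(targets=[0,-0.002,0,0,0,0,5,0,-0.004,0,0,0,0,5,0,-0.004,0,0,0,0,5])

```text
t: 57.2
ee_pos: [0.6192, 0.2576, 0.0881]
tool_rot: [-179.9, 0.0, -86.0]
ft_force: [-3.4, -0.4, 7.5]
width: 0.174
gripper_force: 41.5
```

Emit:
jog_arm(targets=[0,-0.002,0,0,0,0,5,0,-0.003,0,0,0,0,5,0,-0.003,0,0,0,0,5])

```text
t: 57.58
ee_pos: [0.6195, 0.2576, 0.0881]
tool_rot: [179.9, 0.0, -86.0]
ft_force: [-7.8, -0.4, 11.2]
width: 0.177
gripper_force: 41.9
```

Emit:
jog_arm(targets=[0,-0.002,0,0,0,0,5,0,-0.004,0,0,0,0,5,0,-0.004,0,0,0,0,5])

```text
t: 57.95
ee_pos: [0.6195, 0.2576, 0.0881]
tool_rot: [179.7, 0.0, -86.0]
ft_force: [-14.6, 0.4, 15.1]
width: 0.178
gripper_force: 42.4
```

```bash
python3 -c "
import json;c=json.load(open('cmd.json'));c[0]+=7.5;c[1]+=.5;json.dump(c,open('cmd.json','w'))"
python3 plan.py _,_,_,_,45,3 _,_,180,_,60,4 400,60,230,_,60,5 _,_,_,_,60,2
```

```text
0, 0, 0, 0, 0, 0, 45,
0, 0, 0, 0, 0, 0, 45,
0, 0, 0, 0, 0, 0, 45,
0, 0, -0.047, 0, 0, 0, 60,
0, 0, -0.094, 0, 0, 0, 60,
0, 0, -0.141, 0, 0, 0, 60,
0, 0, -0.188, 0, 0, 0, 60,
0.073, 0.094, -0.208, 0, 0, 0, 60,
0.145, 0.189, -0.228, 0, 0, 0, 60,
0.218, 0.283, -0.248, 0, 0, 0, 60,
0.29, 0.377, -0.268, 0, 0, 0, 60,
0.363, 0.472, -0.288, 0, 0, 0, 60,
0.363, 0.472, -0.288, 0, 0, 0, 60,
0.363, 0.472, -0.288, 0, 0, 0, 60
```

The jaw is against its stop. Releasing and retreating.

Emit:
jog_arm(targets=[0,0,0,0,0,0,45,0,0,0,0,0,0,45,0,0,0,0,0,0,45,0,0,-0.047,0,0,0,60,0,0,-0.094,0,0,0,60,0,0,-0.141,0,0,0,60,0,0,-0.188,0,0,0,60,0.073,0.094,-0.208,0,0,0,60,0.145,0.189,-0.228,0,0,0,60,0.218,0.283,-0.248,0,0,0,60,0.29,0.377,-0.268,0,0,0,60,0.363,0.472,-0.288,0,0,0,60,0.363,0.472,-0.288,0,0,0,60,0.363,0.472,-0.288,0,0,0,60])

```text
t: 59.7
ee_pos: [0.4, 0.06, 0.2306]
tool_rot: [-179.9, 0.0, -86.0]
ft_force: [0.5, 0.5, -0.5]
width: 0.704
gripper_force: 0.0
```

Run:
```python
from h import *
t=vision.capture("top"); s=vision.capture("side")
A=cv2.resize(t[85:225,105:405],(800,373),interpolation=cv2.INTER_CUBIC)
B=cv2.resize(s[140:310,50:350],(400,227),interpolation=cv2.INTER_CUBIC)
C=cv2.resize(s[150:240,160:280],(303,227),interpolation=cv2.INTER_CUBIC)
cv2.imwrite("pics/final.png",np.vstack([A,np.hstack([B,C,np.zeros((227,97,3),np.uint8)])])[:,:,::-1])
```

```text
(no output)
```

View pics/final.png

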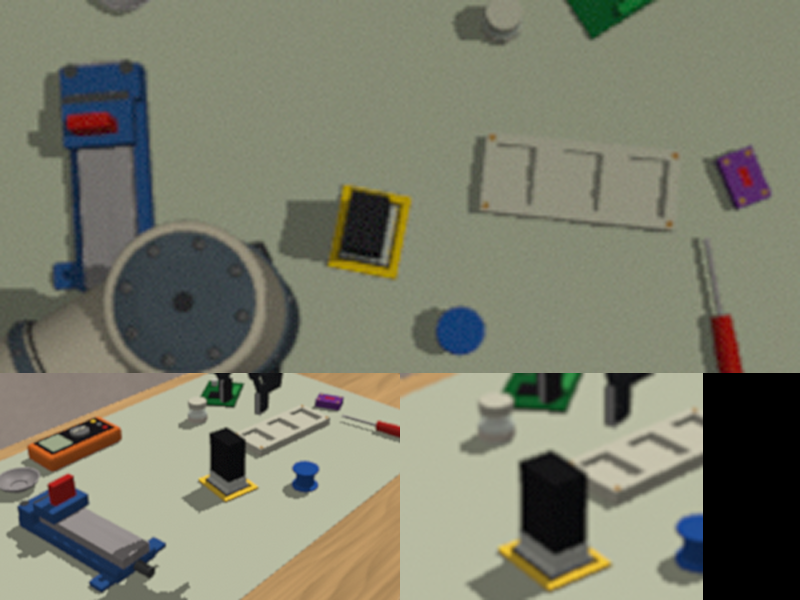

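The final picture shows a square pile of four modules on the heat sink at (368,228). The mould is empty, the jaw is shut at (97,110), and the spool, jar and screwdriver are in place. I'm handing in.

```bash
python3 -c "
from cell import arm
print(arm.hand_in())"
```

```text
the job is handed in; nothing more can be done
None
```

I handed the job in: the heat sink lies in the board's outline with all four modules stacked square on it, the vise jaw is fully shut and the bystanders look untouched; one module fell off the pile on the way and was picked up again, so it sits upside down on top.

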